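# Hang up the filling funnel, lid the rub shaker and lift off its dust cap

### The arm

A 6-joint arm with a two-finger parallel gripper is mounted at the origin on the work surface. World frame = base frame: x ahead of the robot, y to its left, z up, the work surface at z = 0. Lengths are in m, angles in rad, forces in N, time in s.
With the tool pointing down it reaches from about 0.25 to 0.725 m from the base axis. Payload 4 kg.
Tool frame: the origin (TCP) lies midway between the tips of the shut fingers; the grasp point (between the pads) lies pinch_z behind it (pinch_z is the distance from the TCP to the grasp point, in m); z points along the fingers, y is the direction in which the jaws open and shut (so a half turn about z gives the same grasp; the last joint's range is limited). The gripper opens to 85 mm and grips with 20 to 120 N. Pads are 22 mm wide; open, the fingers measure 114 mm over their backs; the gripper's body (76 mm by 85 mm) begins 54 mm behind the grasp point. The pads swing forward as they close: fully open they stand 13 mm farther back than shut.
Start: joints at [-1.255, 0.241, 0.005, 1.335, 0, 1.571], TCP at [0.155, -0.475, 0.231] pointing down, gripper open.
Joint ranges: [-2.72, 2.72], [-1.05, 1.87], [-1.09, 1.28], [-1.99, 2.15], [-1.42, 1.44], [-3.14, 3.14]. Speed limits (rad/s): [2.79, 2.79, 3.14, 3.14, 3.14, 3.14].

### API

Orientations are given as a unit quaternion [x, y, z, w].
In Python, from workcell import * gives the robot as it stands.
- The arm moves only by the tool move_arm, never from a script. Its argument "motion" is a list of rows, each a list of 3 entries, a list of its own where there are three numbers: the finger opening in mm, from 0 to 85.4, then the shift along the tool's x, y, z in units of 50 mm (1.0 is 50 mm), then the turn about the tool's z in units of 6 degrees (1.0 is 6 degrees). In form: [[claw, [dx, dy, dz], roll], ...]. A call has exactly 10 rows; each row is the pose to reach, as a shift and turn from the pose commanded when the call began, along the tool's axes at that moment; what a row does not reach only later rows make up. A row lasts 1/10 s, in which the tool goes at most 50 mm and 8.59 degrees, less where a joint would pass 70% of its speed; a pose out of reach is approached as far as the arm can. A call with a gripper value outside its range is refused whole. The fingers move at their own pace and stop on an object; the grip force is fixed at half the most. Time passes only in rows, so rows that repeat a pose let the fingers close, or fill a call up. It gives the time, the measured TCP pose, the force and the opening at its end, in the units of the state.
- get_obs(): the state, without advancing time (a new reading comes with each control period).
- camera(name): name is "side" or "top"; returns a dict with "color" (480x640x3 uint8, red, green, blue), "fx", "fy", "cx", "cy" (pixels), "distortion" ([k1, k2, p1, p2, k3] as OpenCV has them; the pictures are not rectified), "rvec" (rotation vector, rad) and "tvec" (3), from world to camera coordinates, as OpenCV has them. Camera axes: x right, y down, z forward; pixel columns grow to the right and rows downward; lengths in m; the calibration is good to about 2 mm. A picture is of the moment at which its call begins. There is no depth.
- job_done(): hands the job in, once; it reports no verdict.
The state is a dict: "clock": time; "joint_pos": joint angles; "joint_vel": joint speeds; "tau": joint torques, N m; "eef_pos": TCP position; "tool_rot": TCP orientation; "ft_force": force on the tool from outside, world axes, zero at the start; "ft_torque": the same for the moment, N m; "grip_width": finger opening in m.
Only numpy, scipy, OpenCV 4.12 (cv2) and the standard library are available. Lean on these libraries where they do the work, as an engineer would, in place of code of your own. Each camera call takes 0.05 s, during which the arm holds its last target.

### The job

Filling is done: take the funnel out of the rub shaker's mouth and hang it by its loop handle on the arm of the hook stand. Then set (do not drop) the shaker's two lids on together, the cap staying nested on the sifter lid until the sifter sits level in the mouth, and let go of the sifter. Last, lift off the outer cap alone, the sifter staying seated, and finish while holding the cap level in the air about 10 cm above it; leave the shaker standing where it is and everything else undisturbed.

Things in the scene. Friction and masses are not known exactly. Their poses are not given: they have to be found in the camera images.
- shaker_mouth (a point): Rub shaker: plain upright round steel can, loose, about 0.45 kg, outside diameter 60 mm, 95 mm tall, open at the top; mouth 52 mm across inside. This point is the centre of the mouth at the rim, 95 mm above the table; z is up along the can's axis.
- funnel_center (a point): Point on the axis of the steel filling funnel, half-way up: 35 mm below its top rim, 15 mm above the ledge that rests on the shaker's rim. z up the axis, x towards its one loop handle. From the top: open straight collar 66 mm in diameter, 30 mm tall (grip here, across the handle); cone; ledge 62 mm in diameter; spout 44 mm in diameter, 20 mm long, inside the shaker's mouth.
- funnel_loop (a point): Centre of the opening of the funnel's upright loop handle (6 mm round bar): 48 mm from the funnel's axis along its x, 8 mm above its half-way point. The opening is 30 mm wide (x), 32 mm high (z) and passed through along y; the top bar's axis is 19 mm above this point, the outer bar's 18 mm further out. Axes as the funnel.
- hook_arm (a point): Point on the axis of the hook stand's arm, 200 mm above the table, 45 mm from the post's axis; x points along the arm to the post, z up. The level arm, 7 mm thick, ends 94 mm from the post (to -x) in a tip turned up to 18 mm above the arm's axis. The loop goes on over this tip and its top bar rests on the arm; let go, the funnel swings round to hang below the arm.
- stand: The fixed hook stand: round foot 110 mm in diameter, upright 12 mm post, top 212 mm above the table, one arm. Origin: centre of the foot's underside, axes as the arm.
- sifter_center (a point): Inner lid: steel sifter, loose, 0.07 kg, on the table under the cap. From below: plug 47 mm in diameter, 9 mm deep, for the shaker's mouth; ribbed flange 66 mm in diameter, 10 mm thick, that rests on the rim; perforated boss 46 mm in diameter, 12 mm high. Point: on the axis at half the flange's thickness, 14 mm above the plug's end, 5 mm above the rim once seated. z up.
- cap_center (a point): Outer lid: aluminium dust cap, loose, 0.05 kg, an upturned cup 58 mm in diameter, 26 mm tall. It sits loosely over the boss, its edge on the flange and 4 mm inside the flange's edge: gripping the flange carries both lids, gripping the cap carries only the cap. Point: its centre, half-way up, 18 mm above the sifter's point when nested. z up.
- shaker: The rub shaker; its origin is the centre of its underside.
- funnel: The funnel; its origin is the centre of the spout's lower end.
- sifter: The sifter lid; its origin is the centre of the plug's lower end.
- cap: The dust cap; its origin is the centre of its lower edge.
- jar: Bystander: glass jar with a screw lid, 76 mm in diameter, 130 mm tall; origin under its centre.
- mug: Bystander: red enamel mug, 80 mm in diameter, 78 mm tall, with a handle; origin under its centre.
- tongs: Bystander: tongs with grey tips lying flat along their x, 265 mm long, 50 mm wide, 18 mm high; origin under the middle.
- tenderizer: Bystander: steel meat tenderizer lying along its x, 190 mm long, head 65 mm wide and 48 mm high at the +x end; origin on the table 22 mm from the head's centre, on the handle's side.
- saltbowl: Bystander: white bowl, 90 mm in diameter, 40 mm tall; origin under its centre.
- brush: Bystander: basting brush lying on the table along its x; origin under its middle.

How it is judged:
On the way, in this order (a step that is already met when the one before it is completed fails the run):
1. the funnel hangs on the arm of the stand by its loop handle, let go (x of funnel_loop in the frame of hook_arm between -0.05 and 0.045 m and y of funnel_loop in the frame of hook_arm between -0.024 and 0.024 m and z of funnel_loop in the frame of hook_arm between -0.026 and 0.018 m and contact force between funnel and stand above 0.3 N and contact force between funnel and the arm below 0.1 N and contact force between funnel and the fingers below 0.1 N), for 0.3 s.
2. both lids sit on the shaker: the sifter seated level in the mouth, the cap nested on it, the sifter let go (z of sifter_center in the frame of shaker_mouth between 0.002 and 0.0075 m and horizontal distance between sifter_center and shaker_mouth below 0.006 m and angle between the z axis of sifter_center and the z axis of shaker_mouth, either way round below 0.08 rad and distance between cap_center and sifter_center below 0.0215 m and angle between the z axis of cap_center and the z axis of sifter_center, either way round below 0.1 rad and distance of shaker_mouth from where it was at the start of the episode below 0.04 m and angle between shaker_mouth's own z axis and vertical below 0.15 rad and contact force between sifter and the fingers below 0.1 N), for 0.2 s.
At the end, for the whole second after the job is handed in: The gripper holds the cap still, level within 14 degrees, its centre 70 mm or more above the sifter's point, touching nothing else. The sifter is seated in the mouth (6 mm sideways, 4.5 degrees) and untouched, the shaker within 40 mm of its start, the funnel hangs free by its loop on the arm (all of step 1 and z of cap_center in the frame of sifter_center above 0.07 m and angle between cap_center's own z axis and vertical below 0.25 rad and contact force between cap and the fingers above 1 N and linear speed of cap below 0.05 m/s and contact force between cap and sifter below 0.1 N and contact force between cap and shaker below 0.1 N and contact force between cap and stand below 0.1 N and contact force between cap and funnel below 0.1 N and z of sifter_center in the frame of shaker_mouth between 0.002 and 0.0075 m and horizontal distance between sifter_center and shaker_mouth below 0.006 m and angle between the z axis of sifter_center and the z axis of shaker_mouth, either way round below 0.08 rad and linear speed of sifter below 0.03 m/s and contact force between sifter and the fingers below 0.1 N and contact force between sifter and the arm below 0.1 N and distance of shaker_mouth from where it was at the start of the episode below 0.04 m and angle between shaker_mouth's own z axis and vertical below 0.15 rad); the arm keeps its last pose, push and grip.
It fails at once if the cap comes off the sifter lid while the sifter is not seated on the shaker (distance between cap_center and sifter_center above 0.03 m and not (z of sifter_center in the frame of shaker_mouth between 0.002 and 0.0075 m and horizontal distance between sifter_center and shaker_mouth below 0.006 m and angle between the z axis of sifter_center and the z axis of shaker_mouth, either way round below 0.08 rad)).
It fails at once if the lids are dropped: the sifter falls freely by more than about 15 mm (linear speed of sifter above 0.55 m/s and contact force between sifter and the fingers below 0.05 N).
It fails at once if the shaker is knocked over or pushed more than 40 mm away (angle between shaker_mouth's own z axis and vertical above 0.35 rad or distance of shaker_mouth from where it was at the start of the episode above 0.04 m).
It fails at once if one of the other things is pushed more than 30 mm or tipped (distance of any of jar, mug, tongs, tenderizer, saltbowl, brush from where it was at the start of the episode above 0.03 m or angle between any of jar, mug, tongs, tenderizer, saltbowl, brush's own z axis and vertical above 0.3 rad).
It also fails if it takes over 61 s, if anything falls off the work surface, if the arm or the gripper's body presses on something with over 40 N, if the wrist force passes 120 N, or if a joint passes its speed limit or range.

## Working session

There is one attempt and no reset: what is moved stays moved. The work goes in short steps, Python scripts to look and compute and a tool call to move; the robot and the scene stay as the last step left them, time stands still between calls to the robot, and variables do not carry over. Pictures are saved under pics/ and viewed, and the job is handed in when it is done.

Besides the shell and the picture viewer there is one more tool, called after "Request:" as a command line: name --argument value ..., lists and objects as JSON in quotes. move_arm: Moves the arm, as the interface text tells. Its arguments: {"type":"object","properties":{"motion":{"type":"array","items":{"type":"array"}}},"required":["motion"]}

```bash
mkdir -p pics; ls; python3 - <<'E'
from workcell import *
import cv2,numpy as np
o=get_obs()
for k in o: print(k,np.round(o[k],4))
import workcell
print([x for x in dir(workcell) if x[0]!='_'])
for n in("side","top"):
    c=camera(n); cv2.imwrite(f"pics/{n}0.png",c["color"][:,:,::-1])
    print(n,{k:np.round(v,4) for k,v in c.items() if k!="color"})
    R=cv2.Rodrigues(np.array(c["rvec"],float))[0]; print(R.round(3), (-R.T@np.array(c["tvec"]).ravel()).round(3))
E
```

```text
pics
clock 0.0
joint_pos [-1.255   0.2414  0.0037  1.3352 -0.      1.5708]
joint_vel [-0.0016  0.0002  0.0001  0.0019  0.0006 -0.001 ]
tau [-5.00000e-04 -3.72319e+01  2.52407e+01  1.69000e-02  0.00000e+00
  0.00000e+00]
eef_pos [ 0.1551 -0.4747  0.2304]
tool_rot [ 9.876e-01  1.572e-01 -2.000e-04 -1.000e-03]
ft_force [-1.1911  0.7661  0.3606]
ft_torque [ 0.0093  0.0097 -0.0574]
grip_width 0.0856
['Unreachable', 'camera', 'get_obs', 'job_done', 'pinch_z']
side {'fx': np.float64(582.4673), 'fy': np.float64(582.4673), 'cx': np.float64(316.7771), 'cy': np.float64(245.3124), 'distortion': array([-0.04,  0.  ,  0.  ,  0.  ,  0.  ]), 'rvec': array([ 0.172 , -2.7321,  1.4142]), 'tvec': array([0.5711, 0.0962, 1.5402])}
[[-0.992 -0.127 -0.002]
 [-0.071  0.573 -0.817]
 [ 0.105 -0.81  -0.577]] [0.412 1.265 0.969]
top {'fx': np.float64(528.4657), 'fy': np.float64(528.4657), 'cx': np.float64(323.4288), 'cy': np.float64(239.6709), 'distortion': array([0.0489, 0.    , 0.    , 0.    , 0.    ]), 'rvec': array([ 2.1799, -2.1565,  0.104 ]), 'tvec': array([0.1191, 0.5863, 1.1464])}
[[ 0.011 -1.    -0.003]
 [-0.995 -0.011 -0.1  ]
 [ 0.1    0.005 -0.995]] [0.468 0.12  1.2  ]
```

View pics/side0.png

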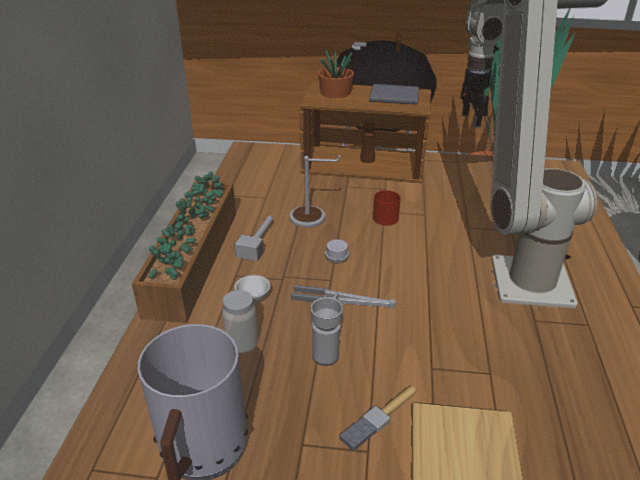

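View pics/top0.png

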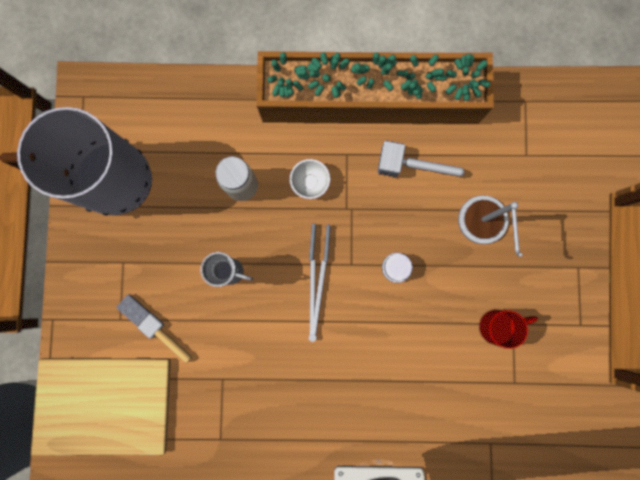

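The side view shows the shaker with funnel at (326,330), lids at (337,251), stand foot at (307,215) with the arm from about (306,158) to (339,158). In the top view the funnel is at (219,268) with its handle toward (248,277), the lids are at (398,267), and the stand's arm runs (513,208)→(519,253). I'll zoom in next.

```bash
cat > h.py <<'E'
from workcell import *
import cv2,numpy as np
def cam(n):
    c=camera(n); c["K"]=np.array([[c["fx"],0,c["cx"]],[0,c["fy"],c["cy"]],[0,0,1.]]); c["D"]=np.array(c["distortion"],float)
    c["R"]=cv2.Rodrigues(np.array(c["rvec"],float))[0]; c["t"]=np.array(c["tvec"],float).ravel(); c["C"]=-c["R"].T@c["t"]; return c
def ray(c,uv):
    p=cv2.undistortPoints(np.array([[uv]],float),c["K"],c["D"]).ravel(); return c["R"].T@np.array([p[0],p[1],1.])
def plane(c,uv,z):
    d=ray(c,uv); return c["C"]+d*(z-c["C"][2])/d[2]
def tri(c1,u1,c2,u2):
    d1=ray(c1,u1);d2=ray(c2,u2);d1/=np.linalg.norm(d1);d2/=np.linalg.norm(d2)
    s=np.linalg.lstsq(np.stack([d1,-d2],1),c2["C"]-c1["C"],rcond=None)[0]
    a=c1["C"]+s[0]*d1;b=c2["C"]+s[1]*d2; return (a+b)/2,np.linalg.norm(a-b)
def proj(c,P):
    return cv2.projectPoints(np.array(P,float).reshape(-1,3),np.array(c["rvec"],float),c["t"],c["K"],c["D"])[0].reshape(-1,2)
def crop(c,name,x,y,w,h,s):
    im=c["color"][y:y+h,x:x+w,::-1]; cv2.imwrite(name,cv2.resize(im,None,fx=s,fy=s,interpolation=cv2.INTER_CUBIC))
E
python3 - <<'E'
from h import *
print(pinch_z)
s=cam("side");t=cam("top")
a=lambda c,x,y,w,h:cv2.resize(c["color"][y:y+h,x:x+w,::-1],(400,300),interpolation=cv2.INTER_CUBIC)
o=np.vstack([np.hstack([a(t,190,240,80,60),a(t,450,190,80,60)]),np.hstack([a(s,275,145,80,60),a(s,290,290,80,60)])])
cv2.imwrite("pics/m1.png",o)
o=np.vstack([np.hstack([a(t,360,240,80,60),a(s,300,225,80,60)]),np.hstack([a(s,275,180,80,60),a(s,290,320,80,60)])])
cv2.imwrite("pics/m2.png",o)
E
```

```text
0.0187
```

View pics/m1.png

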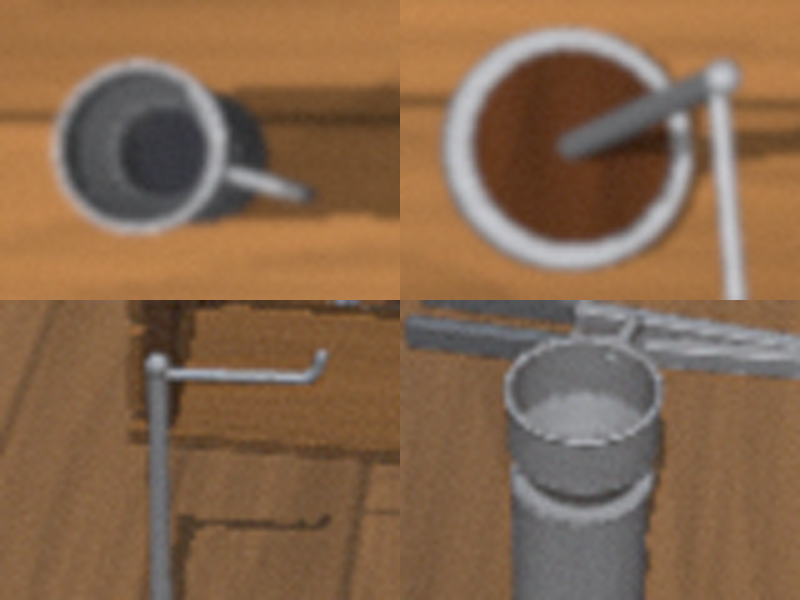

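View pics/m2.png

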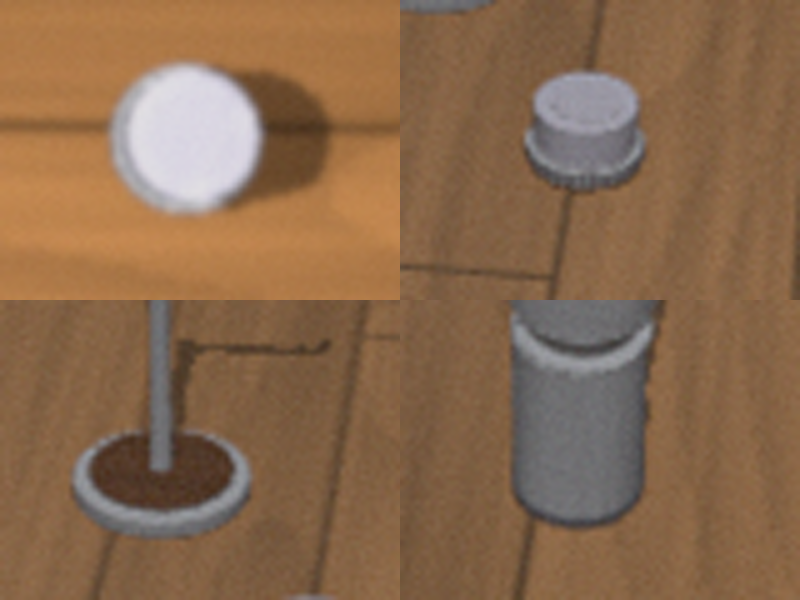

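```bash
python3 - <<'E'
from h import *
s=cam("side");t=cam("top")
p=lambda n,v:print(n,np.round(v,4) if not isinstance(v,tuple) else (v[0].round(4),round(v[1],4)))
p("funnel rim top",plane(t,(218.2,269.3),.145));p("funnel rim side",plane(s,(326.7,308.3),.145))
p("handle end top@.137",plane(t,(252,279),.137)); p("handle start",plane(t,(236,274.5),.14))
p("foot top",plane(t,(483.8,219.8),.008));p("post base side",plane(s,(307.2,214),.005))
p("posttop",plane(t,(514.4,205.4),.212));p("post top side",plane(s,(306.3,157.2),.212))
p("lid top: cap",plane(t,(399,266.8),.045)); p("lid side: cap",plane(s,(337.2,245.3),.045))
p("arm end side",plane(s,(337,160.6),.2)); p("arm tip side",plane(s,(339.2,155.4),.218))
for n,c in(("cap",(0,)),):pass
# tight images
a=lambda c,x,y,w,h:cv2.resize(c["color"][y:y+h,x:x+w,::-1],(400,300),interpolation=cv2.INTER_CUBIC)
o=np.vstack([np.hstack([a(t,490,200,80,60),a(t,200,250,60,45)]),np.hstack([a(s,295,145,60,45),a(s,300,235,60,45)])])
cv2.imwrite("pics/m3.png",o)
E
```

```text
funnel rim top [0.5119 0.3338 0.145 ]
funnel rim side [0.5112 0.3361 0.145 ]
handle end top@.137 [0.4935 0.2673 0.137 ]
handle start [0.5021 0.299  0.14  ]
foot top [ 0.6362 -0.2367  0.008 ]
post base side [ 0.6378 -0.2511  0.005 ]
posttop [ 0.6352 -0.2329  0.212 ]
post top side [ 0.6346 -0.2279  0.212 ]
lid top: cap [ 0.5258 -0.0401  0.045 ]
lid side: cap [ 0.524  -0.0387  0.045 ]
arm end side [ 0.5473 -0.2409  0.2   ]
arm tip side [ 0.5411 -0.2388  0.218 ]
```

View pics/m3.png

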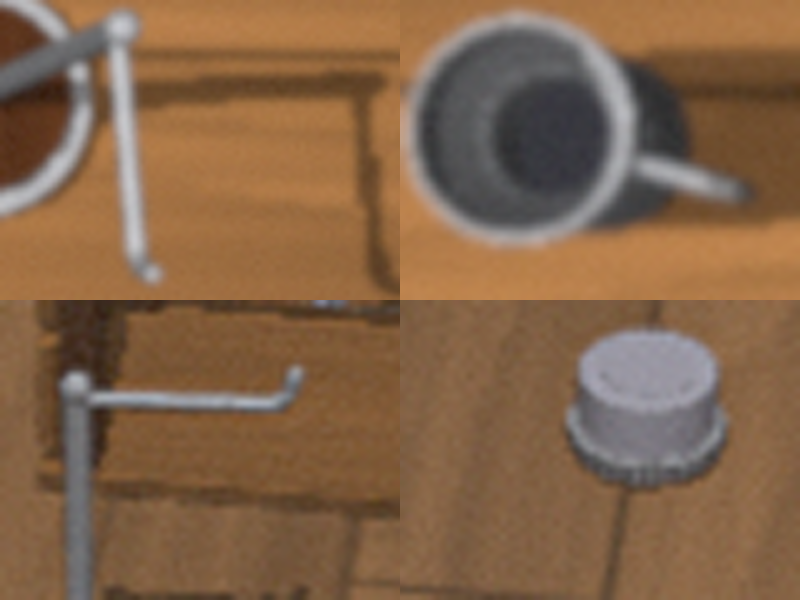

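```bash
cat >> h.py <<'E'
def pose():
    o=get_obs(); q=o["tool_rot"]; from scipy.spatial.transform import Rotation as Ro
    R=Ro.from_quat(q).as_matrix(); return np.array(o["eef_pos"]),R,o
def go(x,y,z,yaw=None):
    p,R,o=pose(); d=R.T@(np.array([x,y,z])-p)/.05
    cur=np.degrees(np.arctan2(R[1,0],R[0,0])); r=0 if yaw is None else -(((yaw-cur+180)%360)-180)/6
    print("pos",p.round(4),"yaw",cur.round(2),"tilt",np.degrees(np.arccos(-R[2,2])).round(2),"w",round(float(o["grip_width"]),4),"t",o["clock"],"F",np.round(o["ft_force"],1),"\n shift",d.round(3),"roll",round(r,2),"q",np.round(o["joint_pos"],2))
E
python3 - <<'E'
from h import *
s=cam("side");t=cam("top")
for z,uv in((.2,(517.6,251)),(.2,(514.35,209)),(.2,(516,232)),(.216,(520.4,254.6))): print(plane(t,uv,z).round(4))
for z,uv in((.2,(337,160.4)),(.2,(310,159.7)),(.216,(339.3,155.9))): print('s',plane(s,uv,z).round(4))
print(tri(t,(517.6,251),s,(337,160.4)),tri(t,(514.4,205.4),s,(306.4,157.5)))
go(.5116,.3345,.25,75)
E
```

```text
[ 0.5504 -0.241   0.2   ]
[ 0.6303 -0.2369  0.2   ]
[ 0.5864 -0.239   0.2   ]
[ 0.5425 -0.2402  0.216 ]
s [ 0.5474 -0.2422  0.2   ]
s [ 0.6253 -0.237   0.2   ]
s [ 0.5408 -0.2397  0.216 ]
(array([ 0.5488107 , -0.24079348,  0.20076426]), np.float64(0.0030527010547208213)) (array([ 0.63559393, -0.23438319,  0.20779183]), np.float64(0.000541035367556145))
pos [ 0.1553 -0.4752  0.2312] yaw 18.09 tilt 0.02 w 0.0853 t 0.4 F [-0.2  0.1 -0.9] 
 shift [ 11.804 -13.179  -0.372] roll -9.48 q [-1.25  0.24  0.    1.34  0.    1.57]
```

Request:
move_arm --motion '[[85, [0.3, -0.33, -0.05], -0.3], [85, [0.9, -1.0, -0.1], -0.8], [85, [1.5, -1.65, -0.15], -1.3], [85, [2.1, -2.3, -0.2], -1.8], [85, [2.7, -3.0, -0.25], -2.3], [85, [3.3, -3.65, -0.3], -2.8], [85, [3.9, -4.3, -0.35], -3.3], [85, [4.5, -5.0, -0.37], -3.8], [85, [5.1, -5.65, -0.37], -4.3], [85, [5.7, -6.3, -0.37], -4.8]]'

```text
clock: 1.4
eef_pos: [0.3288, -0.0857, 0.2503]
tool_rot: [0.917, 0.399, 0.001, 0.001]
ft_force: [0.9, -1.1, -0.5]
grip_width: 0.0847
```

```bash
python3 -c "
from h import *
go(.5116,.3345,.25,75)"
```

```text
pos [ 0.3288 -0.0857  0.2503] yaw 47.01 tilt 0.1 w 0.0847 t 1.4 F [ 0.9 -1.1 -0.5] 
 shift [ 8.639e+00 -3.057e+00  7.000e-03] roll -4.67 q [-0.25 -0.09 -0.31  1.35 -0.    2.07]
```

Request:
move_arm --motion '[[85, [0.95, -0.33, 0], -0.5], [85, [1.9, -0.67, 0], -1.0], [85, [2.85, -1.0, 0], -1.55], [85, [3.8, -1.34, 0], -2.1], [85, [4.7, -1.67, 0], -2.6], [85, [5.6, -2.0, 0], -3.1], [85, [6.5, -2.3, 0], -3.6], [85, [7.4, -2.6, 0], -4.1], [85, [8.2, -2.9, 0], -4.5], [85, [8.64, -3.06, 0], -4.67]]'

```text
clock: 2.4
eef_pos: [0.5124, 0.3359, 0.2488]
tool_rot: [0.793, 0.61, 0.0, -0.0]
ft_force: [-1.1, -0.4, -0.0]
grip_width: 0.0849
```

```bash
python3 -c "
from h import *
s=cam('side');t=cam('top')
crop(s,'pics/s2.png',240,200,200,150,4);crop(t,'pics/t2.png',150,200,160,120,5)
go(.5116,.3345,.107,75)"
```

```text
pos [0.5123 0.3356 0.2482] yaw 75.11 tilt 0.05 w 0.0852 t 2.5 F [ 0.1  0.1 -0.5] 
 shift [-0.025 -0.006  2.824] roll 0.02 q [0.58 0.47 0.38 1.48 0.   2.41]
```

View pics/s2.png

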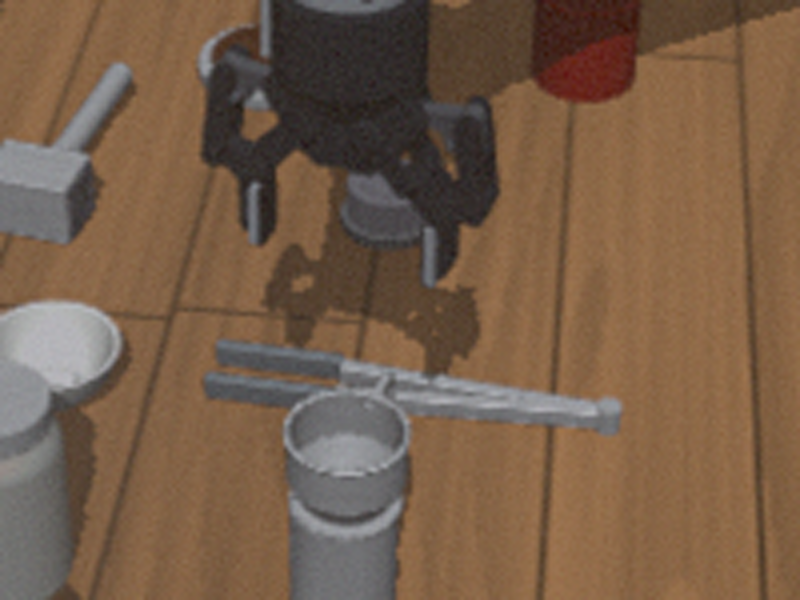

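The gripper is centred above the funnel, with finger tips at about (304,260) and (348,270) in the full image. I'll check these against the kinematic prediction.

```bash
python3 -c "
from h import *
s=cam('side');t=cam('top')
p,R,o=pose()
for sg in(1,-1):
  for b in (0,.013):
    P=p+R@np.array([0,sg*.0427,-b]); q=proj(s,P)[0]; print(sg,b,P.round(3),((q-[240,200])*4).round(1))
# funnel collar prediction
for c in [(.5116,.3345,.145)]:
  a=np.linspace(0,6.28,9); Q=np.array([[c[0]+.033*np.cos(i),c[1]+.033*np.sin(i),.145] for i in a]); q=proj(s,Q);print(((q-[240,200])*4).round(0).min(0),((q-[240,200])*4).max(0).round(0))
"
```

```text
1 0 [0.553 0.322 0.249] [271.  254.8]
1 0.013 [0.553 0.322 0.262] [270.7 234.5]
-1 0 [0.47  0.344 0.249] [427.8 293.4]
-1 0.013 [0.47  0.344 0.262] [428.5 272.9]
[285. 391.] [408. 473.]
```

View pics/t2.png

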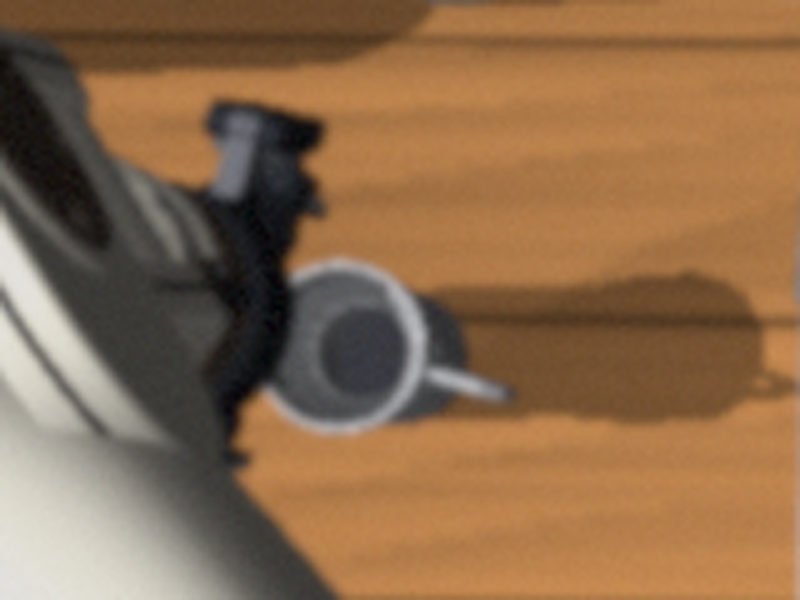

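Request:
move_arm --motion '[[85, [-0.01, 0, 0.3], 0], [85, [-0.02, 0, 0.8], 0], [85, [-0.02, 0, 1.3], 0], [85, [-0.02, 0, 1.8], 0], [85, [-0.02, 0, 2.2], 0], [85, [-0.02, 0, 2.6], 0], [85, [-0.02, 0, 2.82], 0], [85, [-0.02, 0, 2.82], 0], [72, [-0.02, 0, 2.82], 0], [66, [-0.02, 0, 2.82], 0]]'

```text
clock: 3.6
eef_pos: [0.5124, 0.3319, 0.1104]
tool_rot: [0.794, 0.608, 0.001, 0.0]
ft_force: [0.1, 0.1, -0.4]
grip_width: 0.0659
```

Request:
move_arm --motion '[[60, [0, 0, 0], 0], [55, [0, 0, 0], 0], [50, [0, 0, 0], 0], [45, [0, 0, 0], 0], [40, [0, 0, 0], 0], [40, [0, 0, 0], 0], [40, [0, 0, -0.1], 0], [40, [0, 0, -0.3], 0], [40, [0, 0, -0.5], 0], [40, [0, 0, -0.7], 0]]'

```text
clock: 4.6
eef_pos: [0.5117, 0.3317, 0.1447]
tool_rot: [0.794, 0.608, 0.0, 0.0]
ft_force: [-0.2, -0.3, -1.0]
grip_width: 0.0632
```

```bash
python3 -c "
from h import *
s=cam('side');t=cam('top')
crop(s,'pics/s3.png',240,250,160,120,5)
go(.5116,.3345,.21,93)"
```

```text
pos [0.5128 0.3324 0.1462] yaw 74.91 tilt 0.23 w 0.0634 t 4.7 F [-0.5 -0.  -0.2] 
 shift [ 0.038 -0.03  -1.277] roll -3.01 q [0.58 0.5  0.16 1.23 0.   2.41]
```

View pics/s3.png

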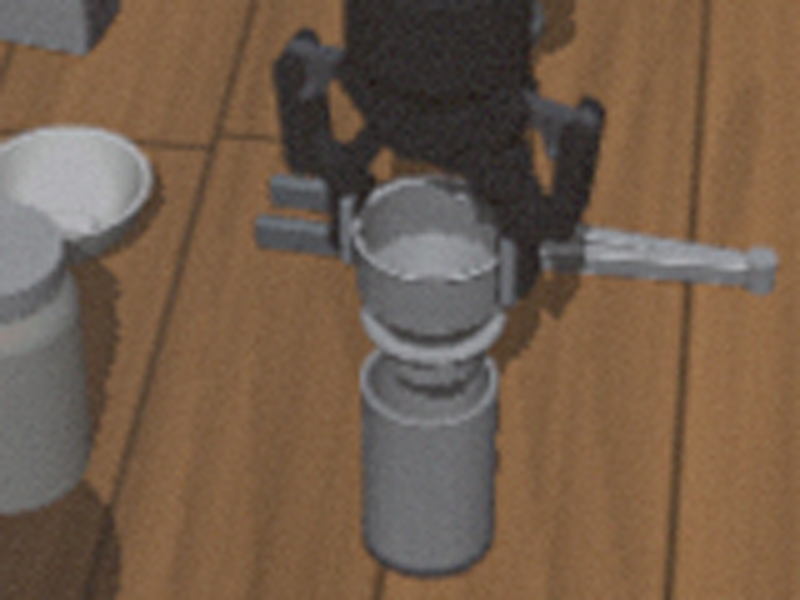

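The funnel is held and lifted about 35 mm. Its rim ellipse is centred near (325.5,295.6), and the empty can below is upright. The grip width reads 63 mm rather than 66, so I'll check the centring.

```bash
python3 -c "
from h import *
s=cam('side');t=cam('top')
crop(t,'pics/t3.png',150,200,160,120,5)
for z in (.175,.18,.185): print(plane(s,(325.5,295.6),z).round(4))
# ledge: ellipse in crop centre x 433
p,R,o=pose(); print(p)
# shaker mouth: crop ellipse x360..497 y~345..422
print(plane(s,(240+428.5/5,250+381/5),.095))
"
```

```text
[0.5147 0.3303 0.175 ]
[0.514  0.3362 0.18  ]
[0.5134 0.3421 0.185 ]
[0.51184234 0.33181448 0.14429894]
[0.51279583 0.33822706 0.095     ]
```

View pics/t3.png

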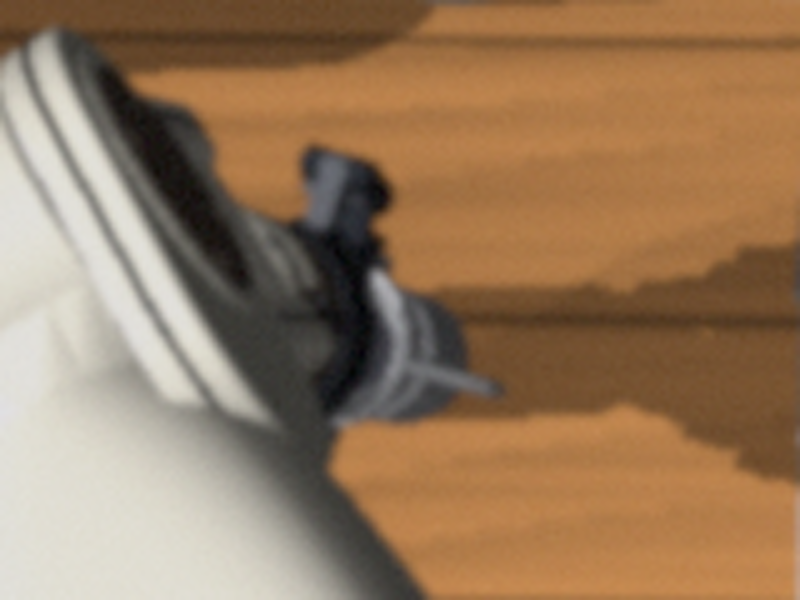

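```bash
python3 -c "
from h import *
go(.5116,.3345,.235,75)
go(.5125,-.195,.235,93)"
```

```text
pos [0.5118 0.3318 0.1443] yaw 74.92 tilt 0.06 w 0.0633 t 4.8 F [-0.6 -0.8 -2.2] 
 shift [ 0.052 -0.017 -1.814] roll -0.01 q [ 0.58  0.5   0.16  1.23 -0.    2.41]
pos [0.5118 0.3318 0.1443] yaw 74.92 tilt 0.06 w 0.0633 t 4.8 F [-0.6 -0.8 -2.2] 
 shift [-10.168   2.756  -1.82 ] roll -3.01 q [ 0.58  0.5   0.16  1.23 -0.    2.41]
```

Request:
move_arm --motion '[[40, [0, 0, -0.5], 0], [40, [0, 0, -1.0], 0], [40, [0, 0, -1.5], 0], [40, [-0.3, 0.08, -1.82], -0.1], [40, [-0.9, 0.25, -1.82], -0.3], [40, [-1.6, 0.44, -1.82], -0.5], [40, [-2.3, 0.63, -1.82], -0.7], [40, [-3.1, 0.84, -1.82], -0.9], [40, [-3.9, 1.06, -1.82], -1.15], [40, [-4.7, 1.28, -1.82], -1.4]]'

```text
clock: 5.8
eef_pos: [0.5116, 0.0865, 0.2343]
tool_rot: [0.747, 0.665, -0.0, -0.0]
ft_force: [0.4, 0.2, -0.7]
grip_width: 0.0637
```

```bash
python3 -c "
from h import *
go(.5125,-.195,.235,93)"
```

```text
pos [0.5116 0.0865 0.2343] yaw 83.4 tilt 0.06 w 0.0637 t 5.8 F [ 0.4  0.2 -0.7] 
 shift [-5.591  0.664 -0.013] roll -1.6 q [ 0.17  0.28  0.06  1.36 -0.    1.85]
```

Request:
move_arm --motion '[[40, [-0.7, 0.08, 0], -0.2], [40, [-1.4, 0.17, 0], -0.4], [40, [-2.1, 0.25, 0], -0.6], [40, [-2.8, 0.33, 0], -0.8], [40, [-3.5, 0.42, 0], -1.0], [40, [-4.2, 0.5, 0], -1.2], [40, [-4.8, 0.57, 0], -1.4], [40, [-5.3, 0.63, 0], -1.55], [40, [-5.6, 0.66, 0], -1.6], [40, [-5.6, 0.66, 0], -1.6]]'

```text
clock: 6.8
eef_pos: [0.5118, -0.1957, 0.2339]
tool_rot: [0.69, 0.724, -0.0, -0.0]
ft_force: [0.6, 0.6, -0.8]
grip_width: 0.0638
```

```bash
python3 -c "
from h import *
s=cam('side');t=cam('top')
cv2.imwrite('pics/s4a.png',s['color'][:,:,::-1]);cv2.imwrite('pics/t4a.png',t['color'][:,:,::-1])
crop(s,'pics/s4.png',280,100,140,105,5.7);crop(t,'pics/t4.png',420,180,140,105,5.7)
go(.5125,-.195,.197,93)"
```

```text
pos [ 0.512  -0.1936  0.2342] yaw 92.87 tilt 0.09 w 0.0634 t 6.9 F [ 0.3  0.1 -0.8] 
 shift [-0.028  0.009  0.744] roll -0.02 q [-0.36  0.34  0.14  1.38  0.    1.16]
```

View pics/s4.png

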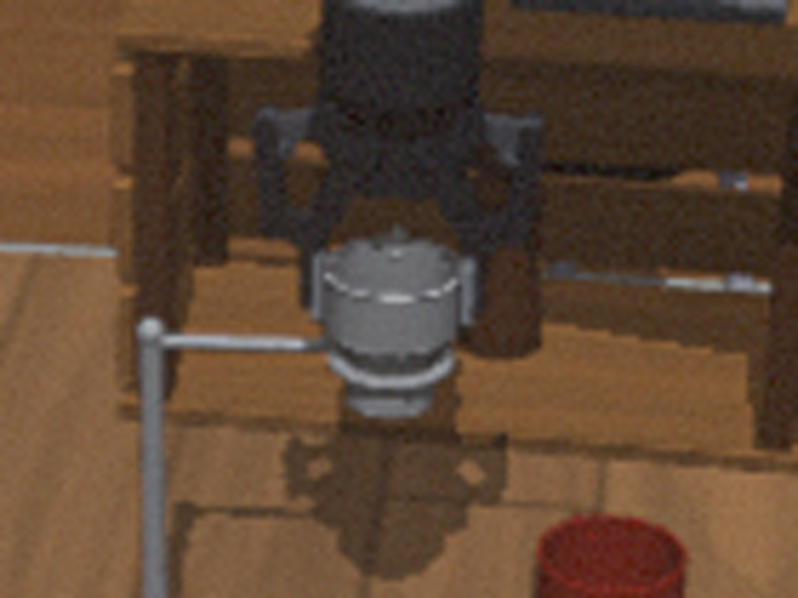

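View pics/t4.png

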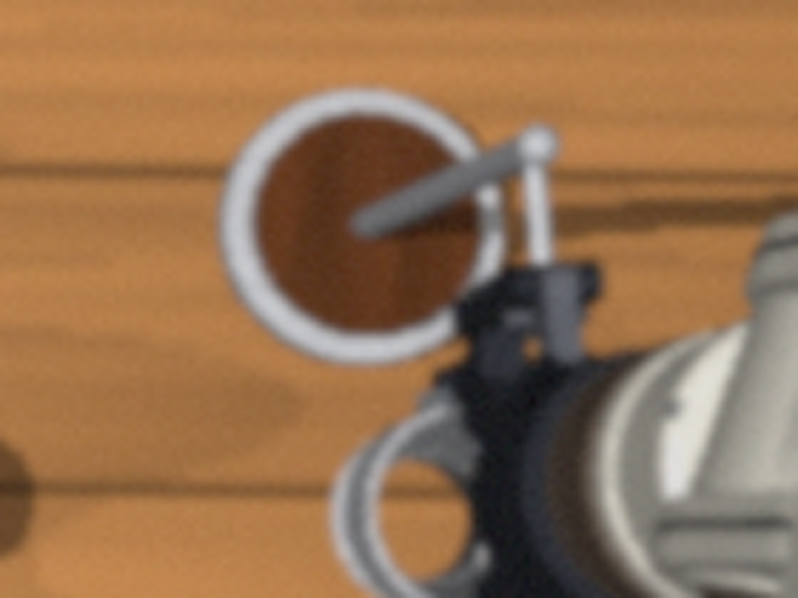

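The handle is hidden behind the funnel in the side view and under the gripper in the top view. The funnel body is visible, so I'll compare projected circle extents with the picture. Side-crop measurements: rim x 322–462, front y 298; ledge x 328–457, bottom y 388; spout bottom y 416. In the top crop the leftmost funnel edge is x 333.

```bash
python3 -c "
from h import *
s=cam('side');t=cam('top')
p=np.array([.512,-.195,.2340])
a=np.linspace(0,6.283,73)
def ext(c,off,ctr,r,z):
  q=(proj(c,np.stack([ctr[0]+r*np.cos(a),ctr[1]+r*np.sin(a),0*a+ctr[2]+z],1))-off)*5.7
  return np.r_[q.min(0),q.max(0)].round(1)
for dy in(0,.005):
 ctr=p+[0,dy,.002]
 print(dy)
 for n,r,z in(('rim',.033,.035),('ledge',.031,-.015),('spout',.022,-.035)):
  print(n,'side',ext(s,[280,100],ctr,r,z),'top',ext(t,[420,180],ctr,r,z))
"
```

```text
0
rim side [322.5 230.8 459.8 290.7] top [382.6 402.4 601.2 618.4]
ledge side [324.8 324.9 451.6 383.1] top [341.5 420.8 536.  613.3]
spout side [342.4 369.3 431.7 411.1] top [351.3 452.5 486.5 586.3]
0.005
rim side [321.4 235.2 459.1 295.4] top [366.1 402.3 584.6 618.2]
ledge side [323.8 329.4 450.9 387.9] top [325.8 420.6 520.3 613.1]
spout side [341.4 373.9 431.  415.9] top [336.  452.3 471.1 586.1]
```

Request:
move_arm --motion '[[40, [-0.06, 0, 0.3], 0], [40, [-0.06, 0, 0.6], 0], [40, [-0.06, 0, 0.72], 0], [40, [-0.06, 0, 0.72], 0], [40, [-0.06, 0.15, 0.72], 0], [40, [-0.06, 0.3, 0.72], 0], [40, [-0.06, 0.45, 0.72], 0], [40, [-0.06, 0.6, 0.72], 0], [40, [-0.06, 0.8, 0.72], 0], [40, [-0.06, 0.8, 0.72], 0]]'

```text
clock: 8.0
eef_pos: [0.554, -0.1947, 0.1986]
tool_rot: [0.689, 0.725, 0.0, 0.0]
ft_force: [0.1, -0.2, -0.6]
grip_width: 0.0636
```

```bash
python3 -c "
from h import *
s=cam('side');t=cam('top')
crop(s,'pics/s5.png',280,100,140,105,5.7);crop(t,'pics/t5.png',420,180,140,105,5.7)
go(.578,-.194,.198,93)"
```

```text
pos [ 0.5527 -0.1947  0.1985] yaw 92.93 tilt 0.04 w 0.0636 t 8.1 F [-0.  -0.4 -1. ] 
 shift [-0.011  0.507  0.009] roll -0.01 q [-0.34  0.43  0.18  1.33 -0.    1.18]
```

View pics/s5.png

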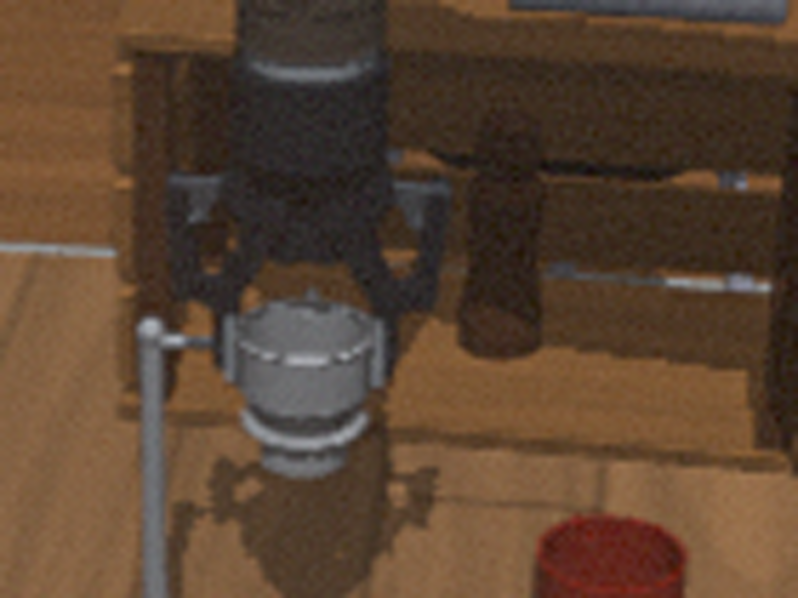

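View pics/t5.png

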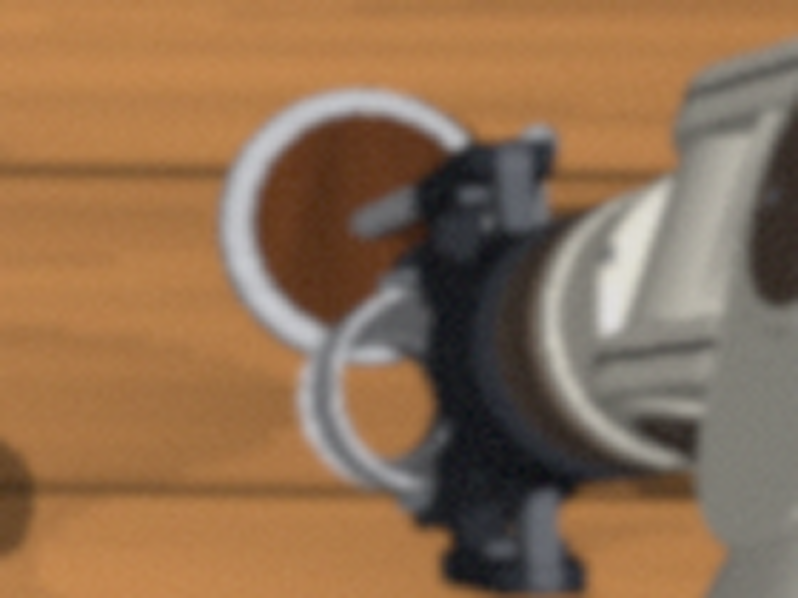

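Request:
move_arm --motion '[[40, [0, 0.15, 0], 0], [40, [0, 0.3, 0], 0], [40, [0, 0.4, 0], 0], [40, [0, 0.5, 0], 0], [40, [0, 0.5, 0], 0], [40, [0, 0.5, 0.1], 0], [40, [0, 0.5, 0.2], 0], [40, [0, 0.5, 0.28], 0], [40, [0, 0.5, 0.34], 0], [40, [0, 0.5, 0.34], 0]]'

```text
clock: 9.1
eef_pos: [0.577, -0.1934, 0.181]
tool_rot: [0.689, 0.725, -0.0, -0.001]
ft_force: [-0.3, 0.7, -1.5]
grip_width: 0.0635
```

```bash
python3 -c "
from h import *
s=cam('side');t=cam('top')
crop(s,'pics/s6.png',280,100,140,105,5.7);crop(t,'pics/t6.png',420,180,140,105,5.7)
go(.578,-.194,.178,93)"
```

```text
pos [ 0.5774 -0.1936  0.1818] yaw 92.91 tilt 0.0 w 0.0637 t 9.2 F [ 0.7  0.2 -1.9] 
 shift [-0.009  0.011  0.076] roll -0.02 q [-0.32  0.48  0.23  1.32 -0.    1.2 ]
```

View pics/s6.png

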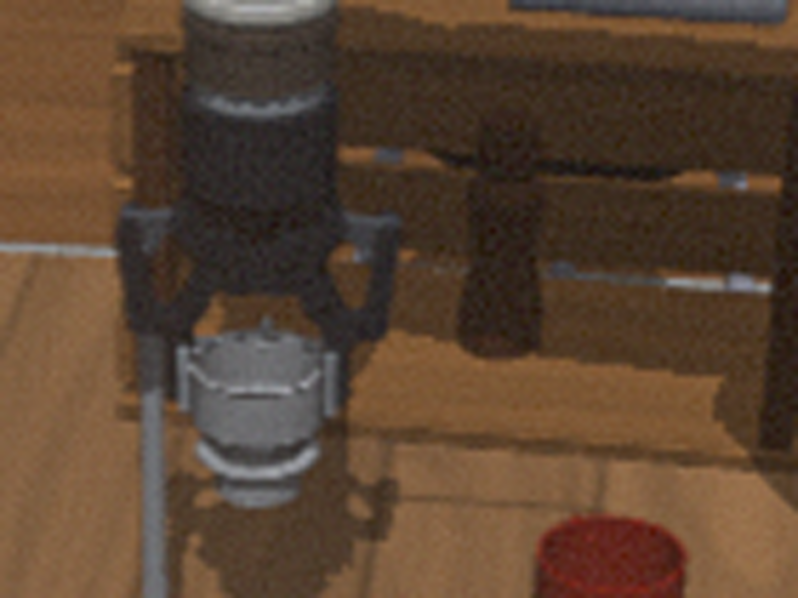

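Request:
move_arm --motion '[[40, [0, 0, 0.03], 0], [40, [0, 0, 0.06], 0], [40, [0, 0, 0.09], 0], [40, [0, 0, 0.12], 0], [40, [0, 0, 0.12], 0], [40, [0, 0, 0.12], 0], [40, [0, 0, 0.12], 0], [40, [0, 0, 0.12], 0], [40, [0, 0, 0.12], 0], [40, [0, 0, 0.12], 0]]'

```text
clock: 10.2
eef_pos: [0.578, -0.1938, 0.1788]
tool_rot: [0.689, 0.725, 0.001, 0.002]
ft_force: [-4.0, 1.8, 10.2]
grip_width: 0.0634
```

Request:
move_arm --motion '[[40, [0, 0, -0.02], 0], [40, [0, 0, -0.03], 0], [85, [0, 0, -0.03], 0], [85, [0, 0, -0.03], 0], [85, [0, 0, -0.03], 0], [85, [0, 0, -0.03], 0], [85, [0, 0, -0.03], 0], [85, [0, 0, -0.03], 0], [85, [0, 0, -0.03], 0], [85, [0, 0, -0.03], 0]]'

```text
clock: 11.2
eef_pos: [0.5775, -0.1935, 0.1772]
tool_rot: [0.689, 0.725, -0.0, -0.0]
ft_force: [0.7, 0.7, -0.9]
grip_width: 0.0849
```

```bash
python3 -c "
from h import *
s=cam('side');t=cam('top')
crop(s,'pics/s7.png',280,100,140,105,5.7);crop(t,'pics/t7.png',420,180,140,105,5.7)
go(.578,-.194,.30,93)"
```

```text
pos [ 0.5775 -0.1936  0.1773] yaw 92.91 tilt 0.0 w 0.0848 t 11.3 F [0.2 0.6 0.1] 
 shift [-0.009  0.01  -2.453] roll -0.01 q [-0.32  0.48  0.22  1.3  -0.    1.2 ]
```

View pics/s7.png

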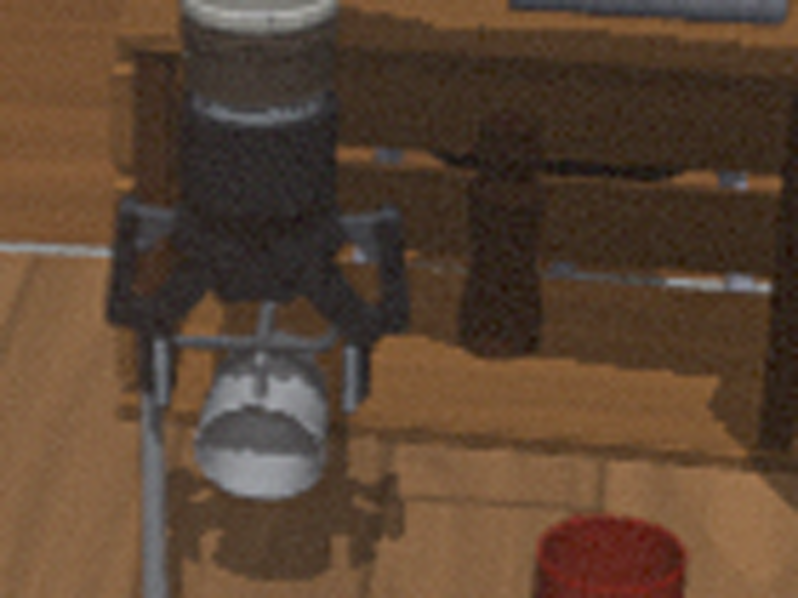

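View pics/t7.png

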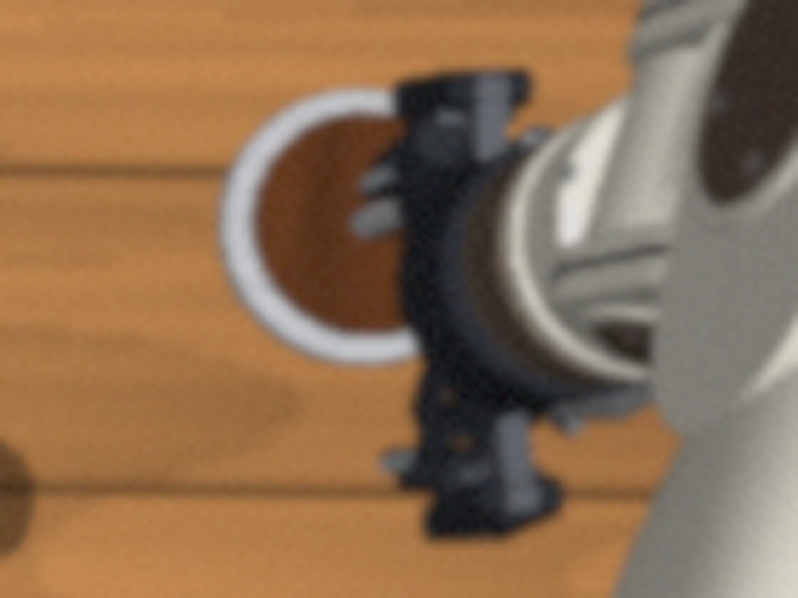

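The funnel hangs free by its loop below the arm (loop at crop (265,330), bowl at (262,430)). Now straight up and out, then over to the lids.

Request:
move_arm --motion '[[85, [0, 0, -0.2], 0], [85, [0, 0, -0.5], 0], [85, [0, 0, -0.9], 0], [85, [0, 0, -1.3], 0], [85, [0, 0, -1.7], 0], [85, [0, 0, -2.0], 0], [85, [0.4, 0, -2.0], 0], [85, [1.0, -0.2, -2.0], 0], [85, [1.7, -0.5, -2.0], 0], [85, [2.2, -0.8, -1.6], 0]]'

```text
clock: 12.3
eef_pos: [0.5333, -0.0844, 0.2606]
tool_rot: [0.689, 0.725, 0.002, 0.003]
ft_force: [0.1, -0.5, 0.1]
grip_width: 0.0855
```

```bash
python3 -c "
from h import *
s=cam('side');t=cam('top')
crop(s,'pics/s8.png',260,120,140,105,5.7);crop(t,'pics/t8.png',420,180,140,105,5.7)
crop(t,'pics/t8b.png',180,235,80,60,10)
go(.525,-.0395,.10,93)"
```

```text
pos [ 0.5275 -0.0826  0.2551] yaw 93.12 tilt 0.46 w 0.085 t 12.4 F [ 0.  -0.6 -0.6] 
 shift [0.855 0.022 3.104] roll 0.02 q [-0.16  0.31  0.16  1.43  0.    1.36]
```

View pics/s8.png

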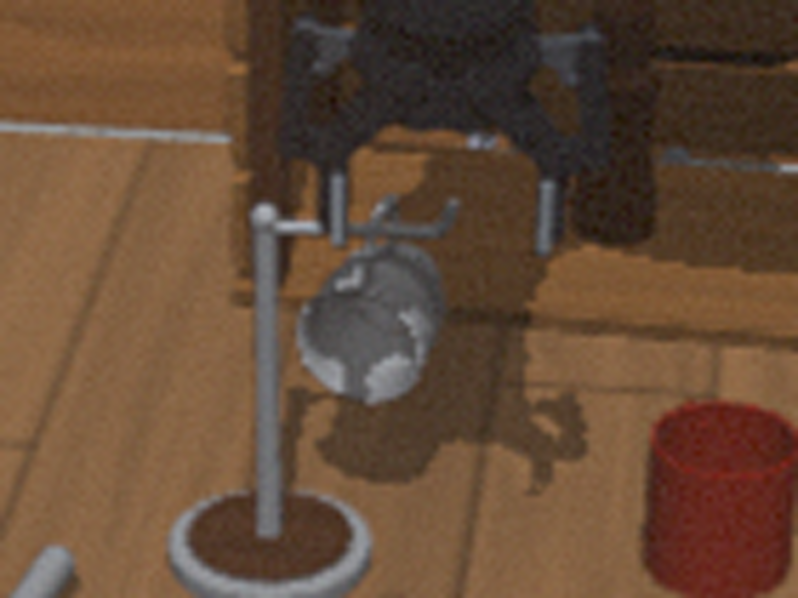

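View pics/t8.png

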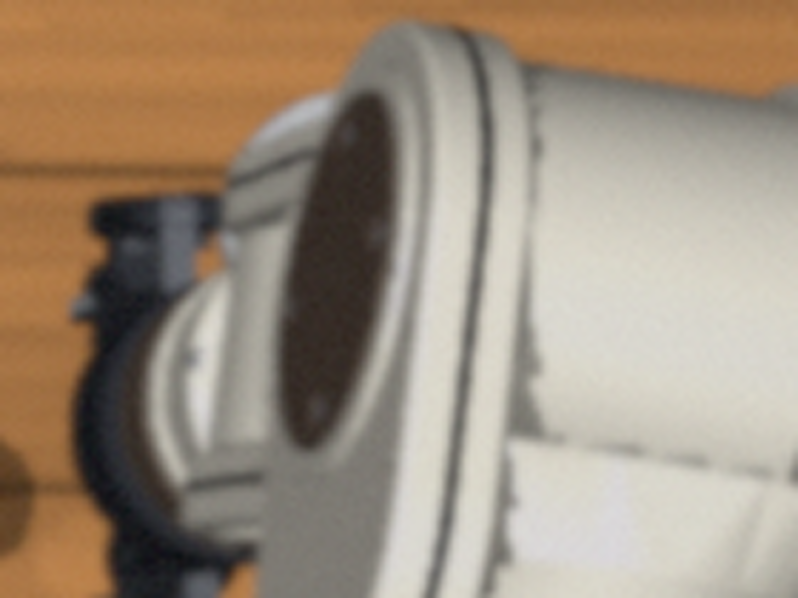

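View pics/t8b.png

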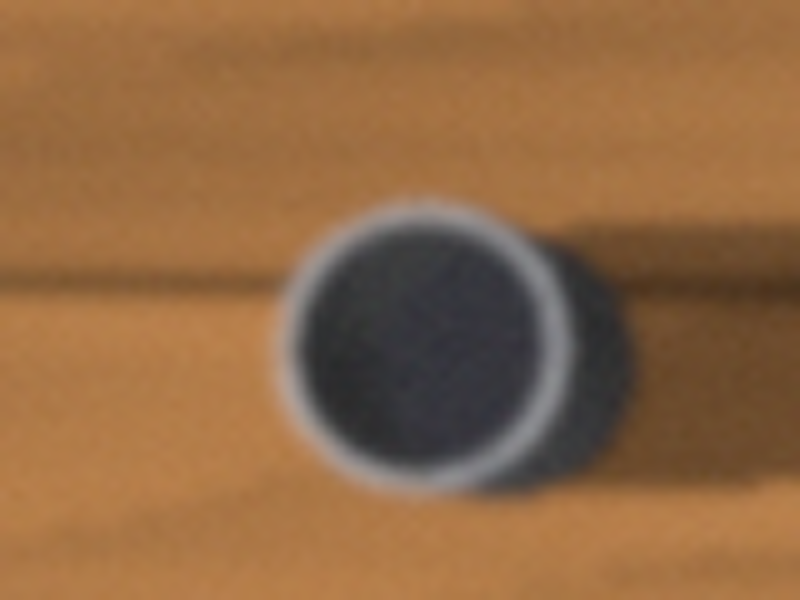

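The funnel hangs on the arm and no longer touches the gripper. The shaker mouth in the top view is a ring centred at (222.8,269.5). Next I'll fit the rings more exactly.

```bash
python3 -c "
from h import *
t=cam('top');s=cam('side')
def ringfit(c,x,y,w,h,test,name):
  im=c['color'][y:y+h,x:x+w].astype(int); m=test(im).astype(np.uint8)
  cs,_=cv2.findContours(m,cv2.RETR_EXTERNAL,cv2.CHAIN_APPROX_NONE); k=max(cs,key=cv2.contourArea)
  e=cv2.fitEllipse(cv2.convexHull(k)); print(name,np.add(e[0],(x,y)).round(2),np.round(e[1],2),cv2.contourArea(k)); return np.add(e[0],(x,y))
g=lambda im:(im.min(2)>118)&(im.max(2)-im.min(2)<40)
u=ringfit(t,200,245,60,50,g,'mouth')
print(plane(t,u,.095), plane(t,(222.8,269.5),.095))
g2=lambda im:(im.min(2)>165)
u=ringfit(t,370,240,60,55,g2,'cap'); print(plane(t,u,.045))
go(.525,-.0395,.10,93)
"
```

```text
mouth [221.74 269.3 ] [28.2  28.46] 595.5
[0.51409356 0.33661039 0.095     ] [0.51368938 0.33439065 0.095     ]
cap [397.34 266.95] [26.03 28.24] 543.0
[ 0.52540406 -0.03646161  0.045     ]
pos [ 0.5317 -0.0853  0.258 ] yaw 92.98 tilt 0.03 w 0.0849 t 12.5 F [ 0.9 -0.3  0.3] 
 shift [ 0.922 -0.088  3.159] roll -0.0 q [-0.16  0.31  0.17  1.43 -0.    1.36]
```

Request:
move_arm --motion '[[85, [0.2, -0.02, 0.5], 0], [85, [0.5, -0.05, 1.0], 0], [85, [0.8, -0.08, 1.5], 0], [85, [0.92, -0.08, 2.1], 0], [85, [0.92, -0.08, 2.7], 0], [85, [0.92, -0.08, 3.2], 0], [85, [0.92, -0.08, 3.5], 0], [85, [0.92, -0.08, 3.6], 0], [85, [0.92, -0.08, 3.6], 0], [85, [0.92, -0.08, 3.6], 0]]'

```text
clock: 13.5
eef_pos: [0.5273, -0.0406, 0.0786]
tool_rot: [0.689, 0.725, 0.001, 0.001]
ft_force: [0.1, -0.8, -0.2]
grip_width: 0.0849
```

```bash
python3 -c "
from h import *
t=cam('top');s=cam('side')
crop(s,'pics/s9.png',280,180,120,90,6.6);crop(t,'pics/t9.png',350,220,120,90,6.6)
p,R,o=pose()
for sg in(1,-1):
    q=proj(s,p+R@np.array([0,sg*.0427,-.013]))[0]; print(((q-[280,180])*6.6).round(1))
go(.5255,-.0395,-.003,93)
"
```

```text
[268.8 330.6]
[477.  339.5]
pos [ 0.527  -0.0403  0.0787] yaw 92.89 tilt 0.17 w 0.0849 t 13.6 F [0.1 0.5 0. ] 
 shift [ 0.018 -0.034  1.634] roll -0.02 q [-0.08  0.41 -0.18  0.98 -0.    1.44]
```

View pics/s9.png

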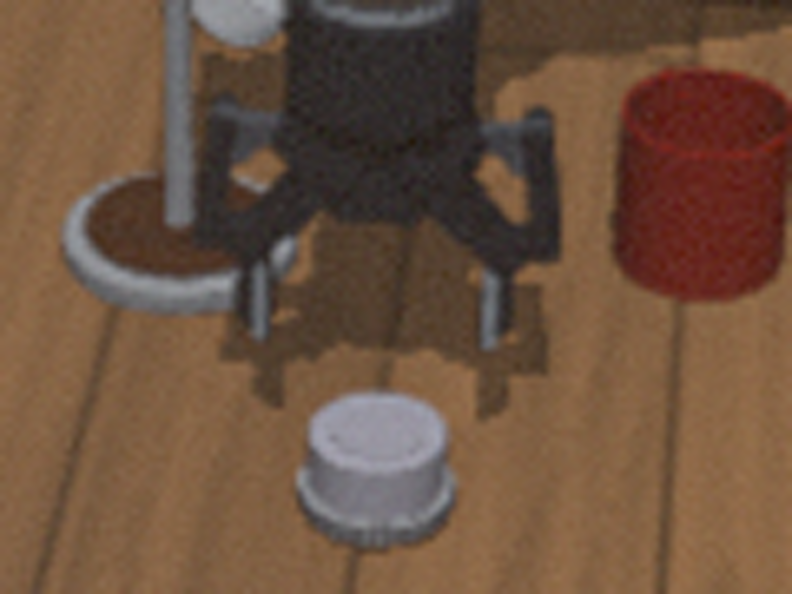

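View pics/t9.png

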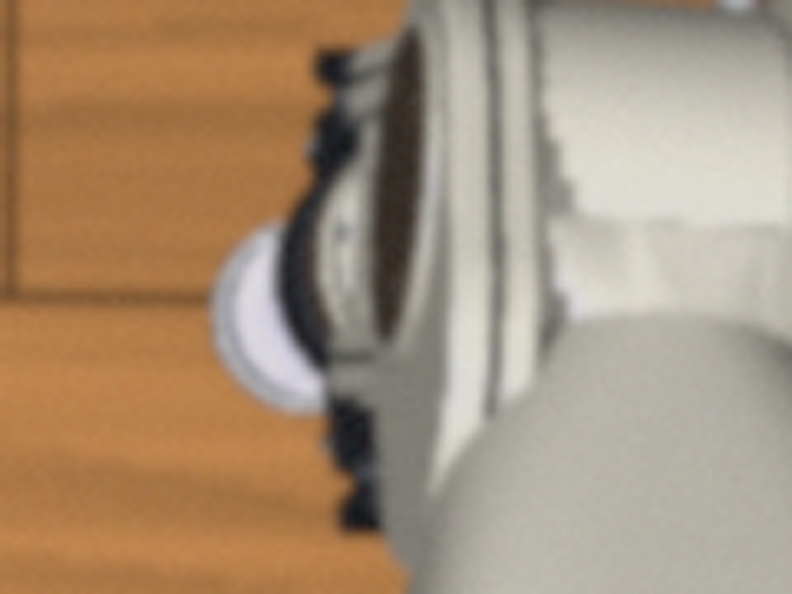

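The lids sit centred between the pads (lids mid x≈377, pads 268/482 in the crop). Descending and gripping the flange.

Request:
move_arm --motion '[[85, [0.02, -0.03, 0.3], 0], [85, [0.02, -0.03, 0.7], 0], [85, [0.02, -0.03, 1.1], 0], [85, [0.02, -0.03, 1.4], 0], [85, [0.02, -0.03, 1.58], 0], [85, [0.02, -0.03, 1.65], 0], [85, [0.02, -0.03, 1.65], 0], [78, [0.02, -0.03, 1.65], 0], [72, [0.02, -0.03, 1.65], 0], [68, [0.02, -0.03, 1.65], 0]]'

```text
clock: 14.6
eef_pos: [0.5246, -0.0391, -0.0045]
tool_rot: [0.689, 0.725, 0.0, 0.001]
ft_force: [0.1, 0.0, 0.2]
grip_width: 0.0681
```

```bash
python3 -c "
from h import *
t=cam('top');s=cam('side')
crop(s,'pics/s10.png',280,210,100,75,8)
go(.5255,-.0395,-.003,93)
"
```

```text
pos [ 0.5244 -0.0391 -0.0048] yaw 92.91 tilt 0.04 w 0.0679 t 14.7 F [-1.2  0.2 -0.7] 
 shift [-0.009  0.022 -0.036] roll -0.01 q [-0.07  0.51 -0.27  0.79 -0.    1.45]
```

View pics/s10.png

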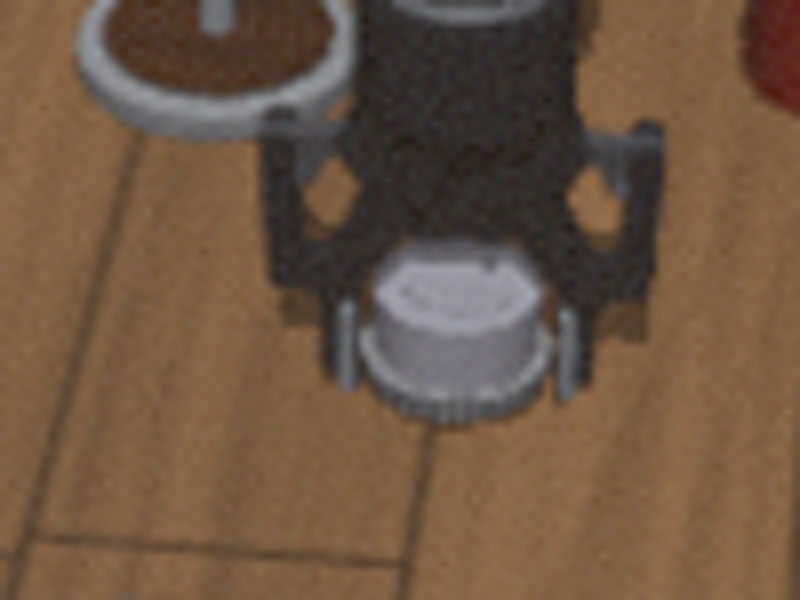

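The pads straddle the flange symmetrically at its mid height, at crop (345,345) and (567,350). Closing now.

Request:
move_arm --motion '[[64, [0, 0, 0], 0], [60, [0, 0, 0], 0], [55, [0, 0, 0], 0], [50, [0, 0, 0], 0], [45, [0, 0, 0], 0], [45, [0, 0, -0.05], 0], [45, [0, 0, -0.15], 0], [45, [0, 0, -0.3], 0], [45, [0, 0, -0.5], 0], [45, [0, 0, -0.5], 0]]'

```text
clock: 15.7
eef_pos: [0.5256, -0.0392, 0.0216]
tool_rot: [0.689, 0.725, 0.001, 0.001]
ft_force: [0.6, -0.3, -0.6]
grip_width: 0.0637
```

```bash
python3 -c "
from h import *
t=cam('top');s=cam('side')
crop(s,'pics/s11.png',280,190,100,75,8)
go(.5137,.3345,.17,75)
"
```

```text
pos [ 0.5246 -0.0391  0.0204] yaw 92.91 tilt 0.08 w 0.0634 t 15.8 F [ 0.2 -0.6 -0.4] 
 shift [ 7.473  0.167 -2.993] roll 2.99 q [-0.07  0.48 -0.25  0.85 -0.    1.45]
```

View pics/s11.png

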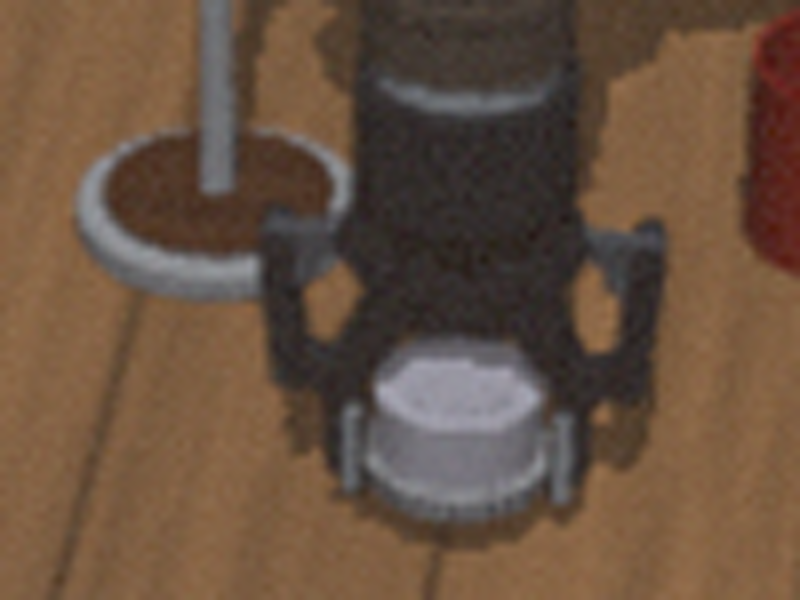

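The lids are off the table, level, with the cap nested. Next the shaker mouth in both views, with the crop half-pixel shift corrected.

```bash
python3 -c "
from h import *
t=cam('top');s=cam('side')
crop(s,'pics/s12.png',285,300,80,60,10);crop(t,'pics/t12.png',180,235,80,60,10)
for (x,y) in((.5137,.3357),(.512,.337)):
  for c,off in((s,(285,300)),(t,(180,235))):
    for r in(.030,.026):
      a=np.linspace(0,6.283,73); q=proj(c,np.stack([x+r*np.cos(a),y+r*np.sin(a),0*a+.095],1)); q=(q-off+.5)*10-.5
      print((x,y),r,q.min(0).round(),q.max(0).round())
"
```

```text
(0.5137, 0.3357) 0.03 [271. 165.] [547. 355.]
(0.5137, 0.3357) 0.026 [289. 177.] [528. 342.]
(0.5137, 0.3357) 0.03 [282. 206.] [570. 494.]
(0.5137, 0.3357) 0.026 [301. 225.] [551. 474.]
(0.512, 0.337) 0.03 [278. 170.] [554. 360.]
(0.512, 0.337) 0.026 [296. 182.] [535. 347.]
(0.512, 0.337) 0.03 [275. 214.] [564. 502.]
(0.512, 0.337) 0.026 [295. 233.] [545. 483.]
```

View pics/s12.png

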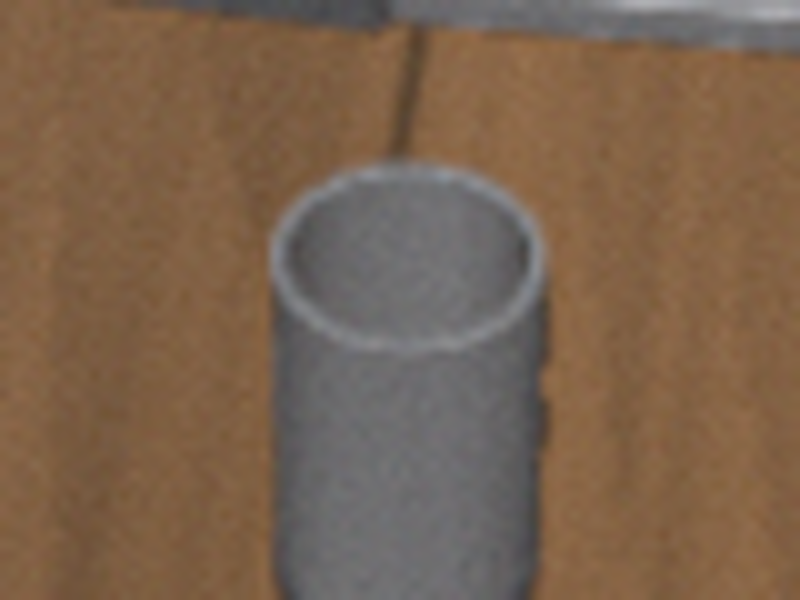

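View pics/t12.png

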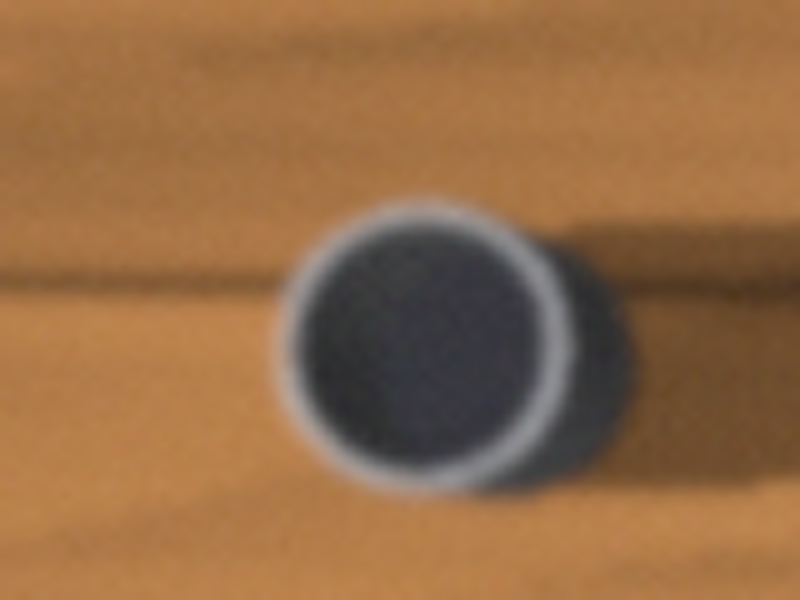

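```bash
python3 -c "
from h import *
go(.5135,.335,.15)
"
```

```text
pos [ 0.5238 -0.039   0.0197] yaw 92.91 tilt 0.02 w 0.0636 t 15.9 F [ 0.4  0.1 -1.3] 
 shift [ 7.482  0.173 -2.606] roll 0 q [-0.07  0.48 -0.25  0.85  0.    1.45]
```

Request:
move_arm --motion '[[45, [0, 0, -0.2], 0], [45, [0.05, 0, -0.5], 0], [45, [0.2, 0, -0.8], 0], [45, [0.45, 0.01, -1.1], 0], [45, [0.8, 0.02, -1.4], 0], [45, [1.2, 0.03, -1.7], 0], [45, [1.65, 0.04, -2.0], 0], [45, [2.1, 0.05, -2.2], 0], [45, [2.6, 0.06, -2.4], 0], [45, [3.1, 0.07, -2.5], 0]]'

```text
clock: 16.9
eef_pos: [0.52, 0.1169, 0.1464]
tool_rot: [0.689, 0.725, 0.001, 0.001]
ft_force: [0.1, -0.1, -1.1]
grip_width: 0.0637
```

Request:
move_arm --motion '[[45, [0.5, 0.01, -0.05], 0], [45, [1.0, 0.02, -0.1], 0], [45, [1.5, 0.03, -0.1], 0], [45, [2.0, 0.05, -0.1], 0], [45, [2.5, 0.06, -0.1], 0], [45, [3.0, 0.07, -0.1], 0], [45, [3.45, 0.08, -0.1], 0], [45, [3.85, 0.09, -0.1], 0], [45, [4.15, 0.1, -0.1], 0], [45, [4.3, 0.1, -0.1], 0]]'

```text
clock: 17.9
eef_pos: [0.5136, 0.3322, 0.1498]
tool_rot: [0.689, 0.725, 0.0, -0.0]
ft_force: [-1.0, -0.5, -0.7]
grip_width: 0.0635
```

```bash
python3 -c "
from h import *
go(.5135,.335,.108)
"
```

```text
pos [0.5136 0.3322 0.1498] yaw 92.98 tilt 0.0 w 0.0635 t 17.9 F [-1.  -0.5 -0.7] 
 shift [0.056 0.001 0.836] roll 0 q [0.57 0.5  0.18 1.24 0.   2.09]
```

Request:
move_arm --motion '[[45, [0.03, 0, 0.1], 0], [45, [0.05, 0, 0.25], 0], [45, [0.05, 0, 0.45], 0], [45, [0.05, 0, 0.65], 0], [45, [0.05, 0, 0.78], 0], [45, [0.05, 0, 0.84], 0], [45, [0.05, 0, 0.84], 0], [45, [0.05, 0, 0.84], 0], [45, [0.05, 0, 0.84], 0], [45, [0.05, 0, 0.84], 0]]'

```text
clock: 18.9
eef_pos: [0.5139, 0.3336, 0.1084]
tool_rot: [0.689, 0.725, 0.001, 0.0]
ft_force: [-0.3, -1.1, -0.9]
grip_width: 0.0638
```

```bash
python3 -c "
from h import *
t=cam('top');s=cam('side')
crop(s,'pics/s13.png',285,270,80,60,10);crop(t,'pics/t13.png',180,235,80,60,10)
p=np.array([.5135,.335,.108]); P,_,_=pose(); print(P)
a=np.linspace(0,6.283,73)
for n,r,z in(('capT',.029,.0185+.031),('flT',.033,.0185+.005),('flB',.033,.0185-.005),('plug',.0235,.0045)):
  for c,off in((s,(285,270)),(t,(180,235))):
    q=proj(c,np.stack([p[0]+r*np.cos(a),p[1]+r*np.sin(a),0*a+p[2]+z],1)); q=(q-off+.5)*10-.5
    print(n,q.min(0).round(),q.max(0).round())
"
```

```text
[0.51378667 0.33352313 0.10819065]
capT [275. 250.] [549. 430.]
capT [220. 190.] [516. 485.]
flT [257. 329.] [565. 536.]
flT [230. 179.] [558. 507.]
flB [258. 364.] [564. 571.]
flB [242. 183.] [567. 507.]
plug [302. 424.] [519. 571.]
plug [298. 232.] [528. 462.]
```

View pics/s13.png

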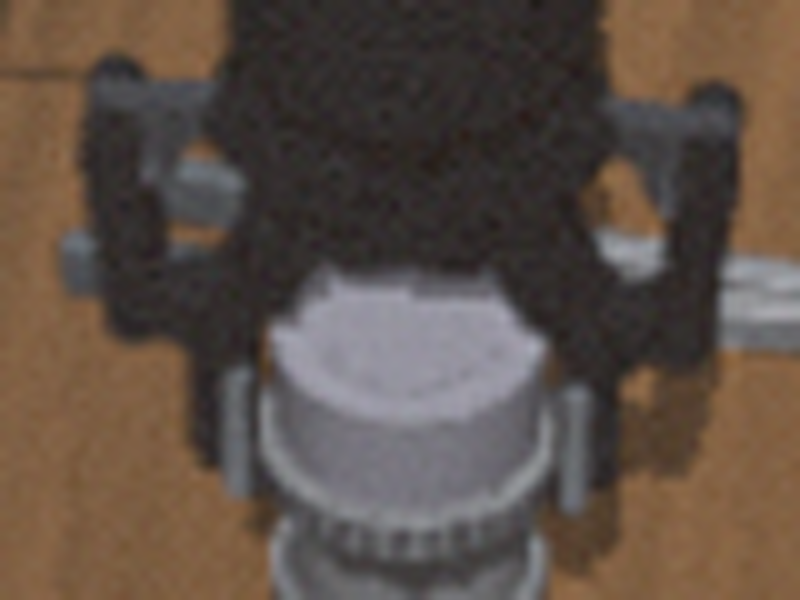

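View pics/t13.png

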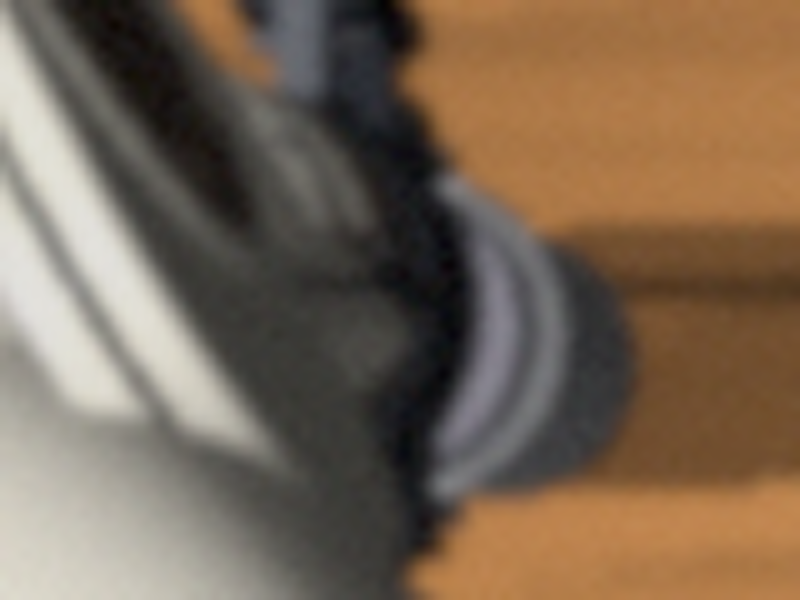

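```bash
python3 -c "
from h import *
s=cam('side')
a=np.linspace(0,6.283,73)
def ex(p,off,sc):
 for n,r,z in(('capT',.029,.0185+.031),('flT',.033,.0185+.005),('flB',.033,.0185-.005)):
    q=proj(s,np.stack([p[0]+r*np.cos(a),p[1]+r*np.sin(a),0*a+p[2]+z],1)); q=(q-off+.5)*sc-.5
    print(n,q.min(0).round(),q.max(0).round())
ex(np.array([.525,-.0391,.0206]),(280,190),8)
ex(np.array([.525,-.0391,-.0045]),(280,210),8)
ex(np.array([.5138,.3335,.1083]),(285,270),10)
"
```

```text
capT [374. 337.] [545. 434.]
flT [362. 393.] [554. 503.]
flB [362. 416.] [554. 527.]
capT [374. 237.] [543. 334.]
flT [362. 291.] [552. 403.]
flB [362. 314.] [551. 426.]
capT [274. 244.] [548. 424.]
flT [257. 324.] [565. 530.]
flB [257. 358.] [564. 565.]
```

The side view shows the lids over the can: cap x 270–548 against rim 270–547, so they are aligned. In the top view the flange's right edge at about 568 is consistent with y≈0.335. I'll descend slowly and watch the force.

Request:
move_arm --motion '[[45, [0.01, 0, 0.1], 0], [45, [0.01, 0, 0.2], 0], [45, [0.01, 0, 0.28], 0], [45, [0.01, 0, 0.33], 0], [45, [0.01, 0, 0.37], 0], [45, [0.01, 0, 0.4], 0], [45, [0.01, 0, 0.42], 0], [45, [0.01, 0, 0.44], 0], [45, [0.01, 0, 0.44], 0], [45, [0.01, 0, 0.44], 0]]'

```text
clock: 20.05
eef_pos: [0.5137, 0.334, 0.0859]
tool_rot: [0.689, 0.725, 0.0, 0.0]
ft_force: [0.3, -0.0, -1.5]
grip_width: 0.0635
```

```bash
python3 -c "
from h import *
t=cam('top');s=cam('side')
crop(s,'pics/s14.png',285,280,80,60,10);crop(t,'pics/t14.png',180,235,80,60,10)
go(.5135,.335,.0815)
"
```

```text
pos [0.5137 0.3339 0.086 ] yaw 92.91 tilt 0.01 w 0.0636 t 20.15 F [ 0.4  0.  -1.3] 
 shift [ 0.021 -0.002  0.089] roll 0 q [0.58 0.55 0.09 1.1  0.   2.1 ]
```

View pics/s14.png

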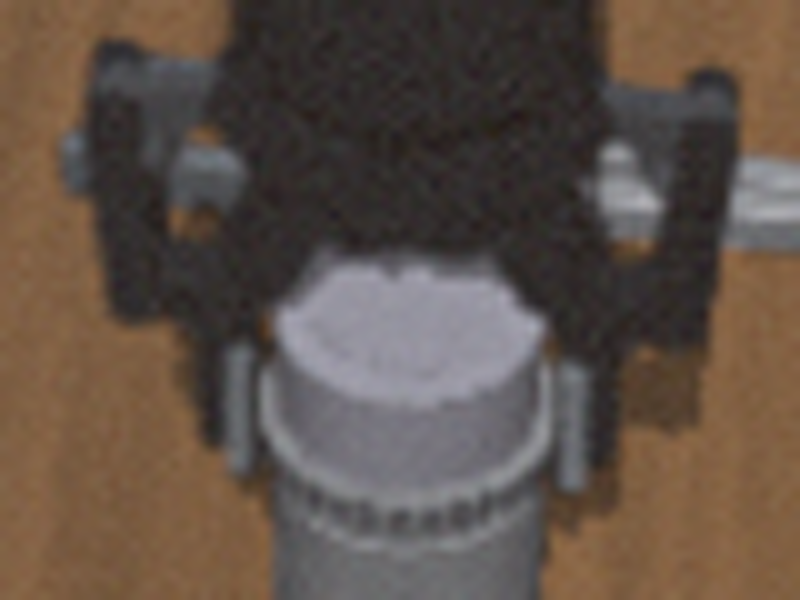

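The plug has entered the mouth without force: the rim shows a few mm below the flange at y≈540, and the lids are centred over the can. Lowering the rest.

Request:
move_arm --motion '[[45, [0, 0, 0.02], 0], [45, [0, 0, 0.04], 0], [45, [0, 0, 0.05], 0], [45, [0, 0, 0.06], 0], [45, [0, 0, 0.07], 0], [45, [0, 0, 0.08], 0], [45, [0, 0, 0.08], 0], [45, [0, 0, 0.08], 0], [45, [0, 0, 0.08], 0], [45, [0, 0, 0.08], 0]]'

```text
clock: 21.15
eef_pos: [0.5136, 0.3339, 0.0819]
tool_rot: [0.689, 0.725, 0.0, 0.0]
ft_force: [-1.0, -1.1, 1.4]
grip_width: 0.0636
```

Request:
move_arm --motion '[[45, [0, 0, 0.01], 0], [45, [0, 0, 0.02], 0], [45, [0, 0, 0.02], 0], [45, [0, 0, 0.03], 0], [45, [0, 0, 0.03], 0], [45, [0, 0, 0.04], 0], [45, [0, 0, 0.04], 0], [45, [0, 0, 0.04], 0], [45, [0, 0, 0.04], 0], [45, [0, 0, 0.04], 0]]'

```text
clock: 22.15
eef_pos: [0.5137, 0.334, 0.0819]
tool_rot: [0.689, 0.725, 0.001, 0.0]
ft_force: [-3.4, -2.7, 10.5]
grip_width: 0.0637
```

```bash
python3 -c "
from h import *
s=cam('side')
crop(s,'pics/s15.png',285,280,80,60,10)
go(.5135,.335,.0815)
"
```

```text
pos [0.5137 0.334  0.0819] yaw 92.91 tilt 0.09 w 0.0635 t 22.2 F [-3.5 -2.4  9.9] 
 shift [ 0.02  -0.003  0.008] roll 0 q [0.58 0.56 0.08 1.09 0.   2.1 ]
```

View pics/s15.png

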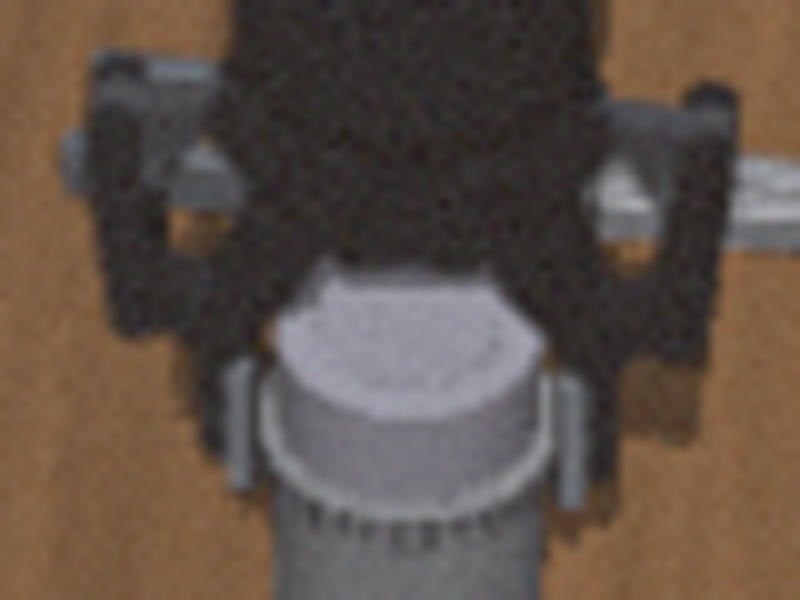

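The flange rests on the rim with 10 N contact at TCP z 0.0819, where 0.0815 was predicted. Relaxing the push and letting go.

Request:
move_arm --motion '[[45, [0, 0, -0.01], 0], [45, [0, 0, -0.03], 0], [45, [0, 0, -0.03], 0], [85, [0, 0, -0.03], 0], [85, [0, 0, -0.03], 0], [85, [0, 0, -0.03], 0], [85, [0, 0, -0.03], 0], [85, [0, 0, -0.03], 0], [85, [0, 0, -0.03], 0], [85, [0, 0, -0.03], 0]]'

```text
clock: 23.2
eef_pos: [0.5136, 0.3339, 0.0813]
tool_rot: [0.689, 0.725, 0.0, 0.0]
ft_force: [0.7, 0.0, -0.6]
grip_width: 0.085
```

```bash
python3 -c "
from h import *
s=cam('side')
crop(s,'pics/s16.png',285,280,80,60,10)
crop(s,'pics/s16b.png',260,120,140,105,5.7)
go(.5135,.335,.103)
"
```

```text
pos [0.5136 0.3339 0.0813] yaw 92.91 tilt 0.0 w 0.0853 t 23.25 F [-0.1 -0.3 -0.8] 
 shift [ 0.022 -0.001 -0.434] roll 0 q [ 0.58  0.56  0.08  1.09 -0.    2.1 ]
```

View pics/s16.png

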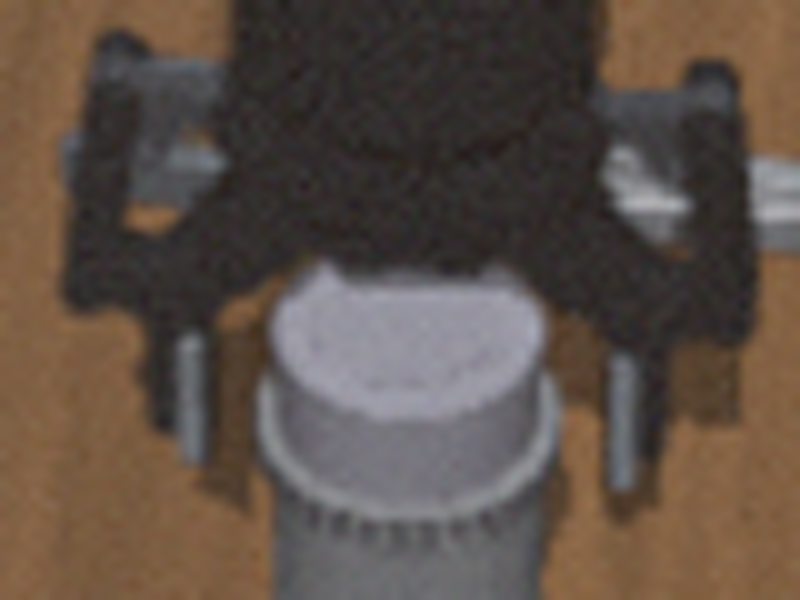

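View pics/s16b.png

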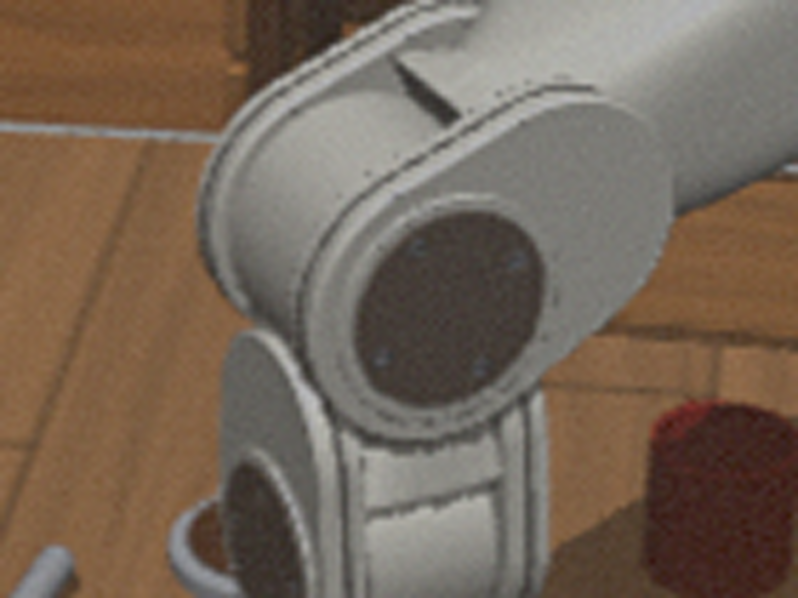

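The lids are seated level and centred on the can (flange x 258–560, can 275–545), and the fingers are clear. Raising to the cap's height and gripping it.

Request:
move_arm --motion '[[85, [0, 0, -0.1], 0], [85, [0, 0, -0.25], 0], [85, [0, 0, -0.4], 0], [85, [0, 0, -0.49], 0], [85, [0, 0, -0.49], 0], [80, [0, 0, -0.49], 0], [75, [0, 0, -0.49], 0], [70, [0, 0, -0.49], 0], [66, [0, 0, -0.49], 0], [63, [0, 0, -0.49], 0]]'

```text
clock: 24.25
eef_pos: [0.5135, 0.3338, 0.1056]
tool_rot: [0.689, 0.725, -0.0, -0.0]
ft_force: [0.3, -0.1, -0.9]
grip_width: 0.0632
```

```bash
python3 -c "
from h import *
s=cam('side')
crop(s,'pics/s17.png',285,270,80,60,10)
go(.5135,.335,.106)
"
```

```text
pos [0.5135 0.3338 0.1056] yaw 92.91 tilt 0.02 w 0.0629 t 24.3 F [-0.9 -0.1  0.5] 
 shift [ 0.023  0.001 -0.007] roll 0 q [ 0.58  0.54  0.11  1.15 -0.    2.1 ]
```

View pics/s17.png

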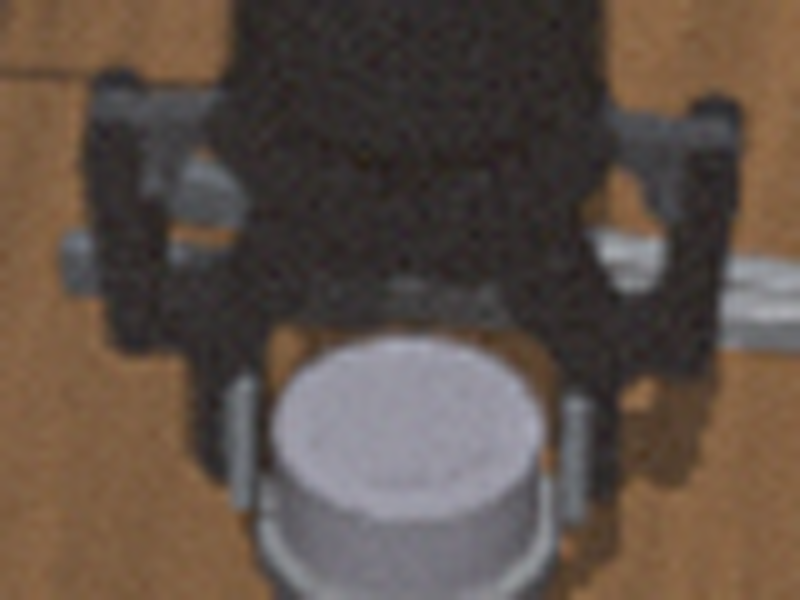

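The cap is centred between the pads (cap x 270–548, pads 255/562), with the tips a few mm above the flange. Raising 2 mm for margin, then gripping.

Request:
move_arm --motion '[[63, [0, 0, -0.03], 0], [61, [0, 0, -0.04], 0], [58, [0, 0, -0.04], 0], [54, [0, 0, -0.04], 0], [50, [0, 0, -0.04], 0], [45, [0, 0, -0.04], 0], [40, [0, 0, -0.04], 0], [40, [0, 0, -0.04], 0], [40, [0, 0, -0.04], 0], [40, [0, 0, -0.04], 0]]'

```text
clock: 25.3
eef_pos: [0.5141, 0.3342, 0.1088]
tool_rot: [0.689, 0.725, 0.001, 0.0]
ft_force: [-0.3, 0.2, 4.7]
grip_width: 0.0565
```

```bash
python3 -c "
from h import *
s=cam('side')
crop(s,'pics/s18.png',285,270,80,60,10)
go(.5135,.335,.106)
"
```

```text
pos [0.5141 0.3342 0.1088] yaw 92.91 tilt 0.1 w 0.0564 t 25.35 F [-0.5  0.5  5.8] 
 shift [ 0.016 -0.01   0.056] roll 0 q [0.58 0.53 0.12 1.15 0.   2.1 ]
```

View pics/s18.png

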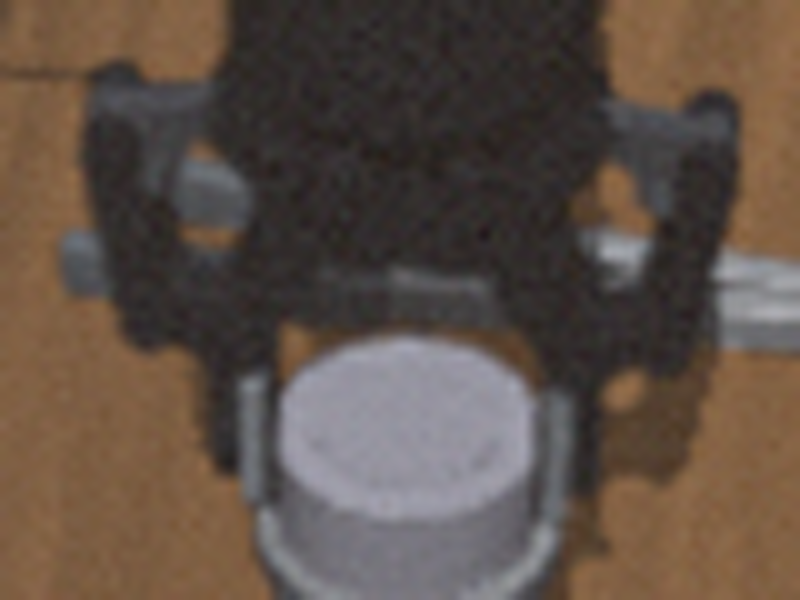

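The cap is gripped at 56.5 mm with a slight 5 N downward push. Lifting straight up.

Request:
move_arm --motion '[[40, [0, 0, -0.05], 0], [40, [0, 0, -0.12], 0], [40, [0, 0, -0.25], 0], [40, [0, 0, -0.45], 0], [40, [0, 0, -0.7], 0], [40, [0, 0, -1.0], 0], [40, [0, 0, -1.3], 0], [40, [0, 0, -1.55], 0], [40, [0, 0, -1.7], 0], [40, [0, 0, -1.75], 0]]'

```text
clock: 26.35
eef_pos: [0.5141, 0.3342, 0.1968]
tool_rot: [0.689, 0.725, 0.001, 0.0]
ft_force: [-0.6, 0.6, -0.3]
grip_width: 0.0563
```

```bash
python3 -c "
from h import *
s=cam('side');t=cam('top')
crop(s,'pics/s19.png',250,210,160,120,5);crop(t,'pics/t19.png',420,180,140,105,5.7)
cv2.imwrite('pics/s19f.png',s['color'][:,:,::-1])
go(.5135,.335,.196)
"
```

```text
pos [0.5137 0.3339 0.1956] yaw 92.91 tilt 0.02 w 0.0564 t 26.45 F [ 0.7 -0.4  0.4] 
 shift [ 0.021 -0.002 -0.008] roll 0 q [0.58 0.48 0.26 1.35 0.   2.1 ]
```

View pics/s19.png

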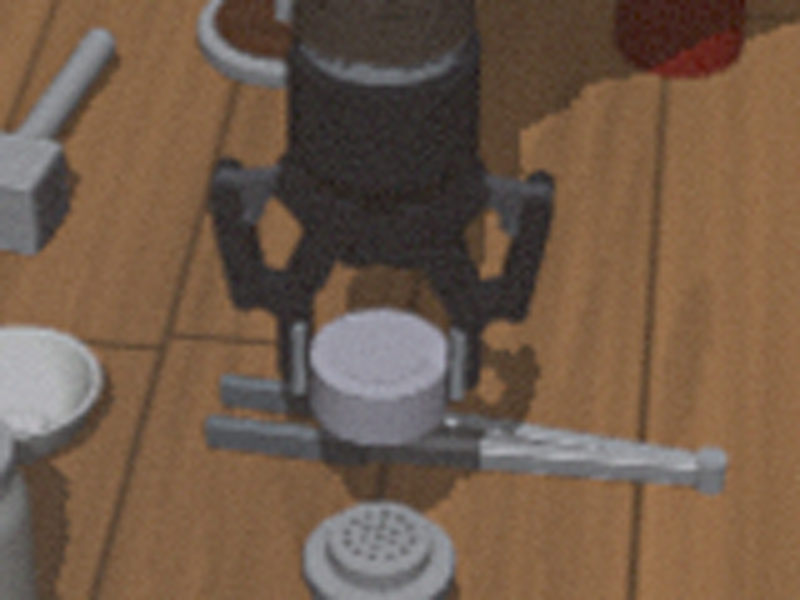

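View pics/s19f.png

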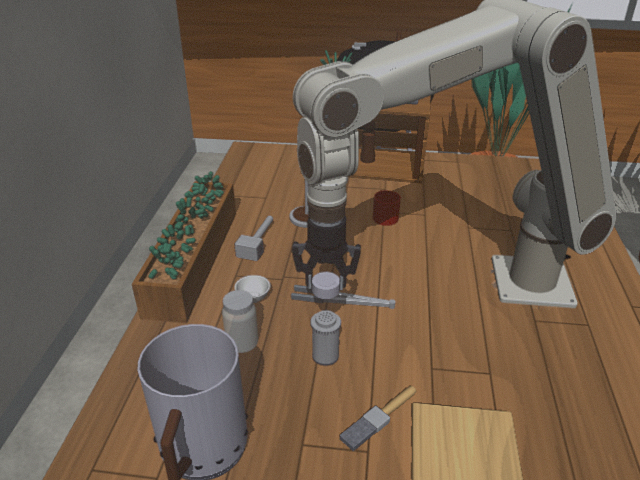

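View pics/t19.png

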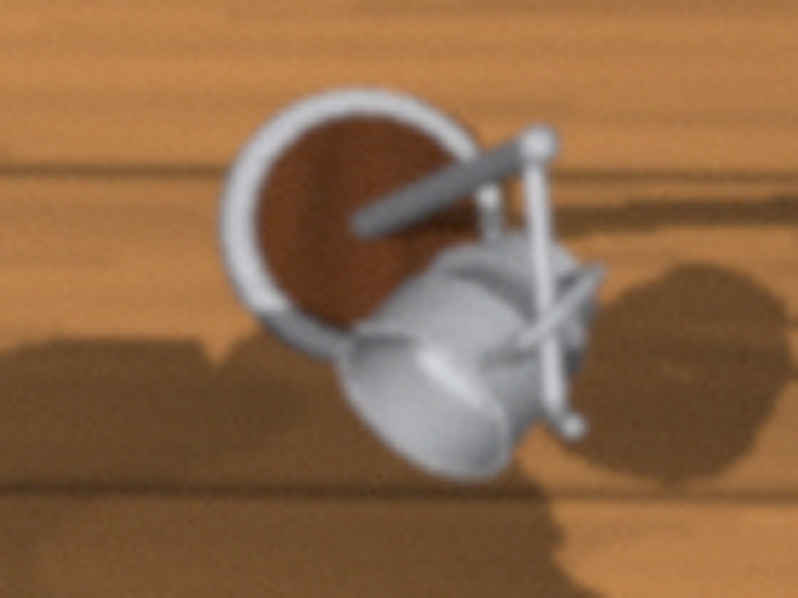

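The cap is held level above the seated sifter: cap at crop (380,375), sifter at (380,555). The funnel hangs on the arm; in the top crop the loop crosses the arm at (548,318), between the post (538,145) and the tip (570,425). I'll let things settle for one second and check for motion and the sifter's seat.

Request:
move_arm --motion '[[40, [0, 0, 0], 0], [40, [0, 0, 0], 0], [40, [0, 0, 0], 0], [40, [0, 0, 0], 0], [40, [0, 0, 0], 0], [40, [0, 0, 0], 0], [40, [0, 0, 0], 0], [40, [0, 0, 0], 0], [40, [0, 0, 0], 0], [40, [0, 0, 0], 0]]'

```text
clock: 27.45
eef_pos: [0.5136, 0.3339, 0.1953]
tool_rot: [0.689, 0.725, 0.0, 0.0]
ft_force: [0.3, 0.3, 0.2]
grip_width: 0.0561
```

```bash
python3 -c "
from h import *
s=cam('side');t=cam('top')
a=s['color'][300:375,285:385,::-1];b=t['color'][190:265,440:540,::-1]
cv2.imwrite('pics/f20.png',cv2.resize(np.hstack([a,b]),None,fx=4,fy=4,interpolation=cv2.INTER_CUBIC))
x=cv2.imread('pics/t19.png'); crop(t,'pics/t20.png',420,180,140,105,5.7); y=cv2.imread('pics/t20.png')
print('funnel motion diff',np.abs(x[80:500,330:620].astype(int)-y[80:500,330:620]).mean())
A=np.linspace(0,6.283,73)
for (X,Y,r,z) in((.5137,.3352,.033,.105),(.5137,.3352,.023,.117),(.5137,.3352,.03,0)):
  q=(proj(s,np.stack([X+r*np.cos(A),Y+r*np.sin(A),0*A+z],1))-(285,300)+.5)*4-.5; print(q.min(0).round(),q.max(0).round())
go(.5135,.335,.196)
"
```

```text
funnel motion diff 1.4542884510125889
[103.  48.] [224. 131.]
[121.  44.] [206. 102.]
[109. 188.] [215. 265.]
pos [0.5136 0.3339 0.1954] yaw 92.91 tilt 0.01 w 0.0565 t 27.55 F [-0.1  0.1 -0. ] 
 shift [ 0.022 -0.001 -0.013] roll 0 q [0.58 0.48 0.26 1.35 0.   2.1 ]
```

View pics/f20.png

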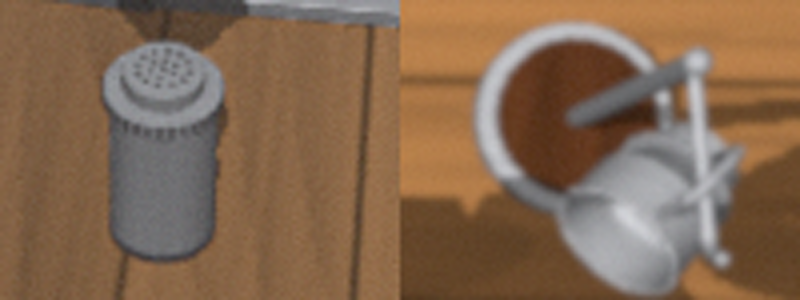

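The sifter's flange (x 103–224) and boss (121–206) match the seated prediction exactly. The funnel has come to rest, and the cap is about 88 mm above its nested height. Handing in.

```bash
python3 -c "
from workcell import *
print(job_done())"
```

```text
the job is handed in; nothing more can be done
None
```

I carried out all three stages and handed the job in at about 27.6 s of the 61 s allowed. The robot gave no verdict.

- **Funnel:** I hung it by its loop on the stand's arm and let go. It turned about 35° about the vertical as it settled. In the last top view it was at rest, with the loop about two thirds of the way from the post to the tip.
- **Lids:** I set both lids on together by the flange and let go once they rested on the rim. The wrist read about 10 N at the height I had predicted for a seated lid.
- **Cap:** I lifted it about 88 mm, so its centre is about 106 mm above the sifter's point. It was level and still in the last check, with the wrist force near zero.
- **Sifter and shaker:** In the last side view the seated sifter matched its predicted outline, within the picture's resolution. The shaker was upright where it started.
- **Bystanders:** They looked undisturbed in the last full side view. I did not measure their positions.

**Readings that disagreed:**
- The gripper showed about 63.5 mm on the 66 mm funnel collar and flange, and 56.4 mm on the 58 mm cap. I took this as a sensor offset, because every grip held.
- While I carried the lids, the side view put them 1–3 mm higher than computed. They still seated at the expected height.

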